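# Put the palette knife away and wedge the box lid shut

## Task

Put the small palette knife (the one with the wooden handle) into the open wooden knife box. Then set the loose wooden lid, narrow end first, into the tapered dovetail way on top of the box and push it in until it wedges tight, its wide end about flush with the open end of the box. Leave the cups, pots, trowel and other things where they stand.

Things in the scene. Friction and masses are not known exactly. Their poses are not given: they have to be found in the camera images.
- box: Pale wooden knife box fixed to the table, open on top: 180 long (x) x 158 wide (y) x 50 high. Origin on its underside, below the home point; +x is the way the lid slides in, z up. Its open end, the mouth, is at x = -80; a full-height wall closes the other end from x = 90 to 100. Two rails on its long sides form the way for the lid.
- box_floor (a point): Middle of the floor of the well for the knife, 8 mm above the table, at the box's x = 8, y = 0. The well is 164 long (x) x 82 wide (y) x 30 deep; its rim is 38 mm above the table. Same axes as the box.
- mouth (a point): Middle of the mouth of the way, at rim height (38 mm above the table), box x = -80. The lid slides on the rim between two rails 12 mm high, which converge towards +x by 4.5 degrees each and overhang inwards 5 mm (dovetail). Half width between them at rim height: 64 mm at the mouth, 58 at x = 0, 51 at x = 90. The mouth has no raised sill.
- home (a point): Point 65 mm above the table at the box's x = 0, y = 0, same axes: where the lid's handle centre is when the lid is wedged home, its wide end then flush with the mouth. Sliding takes up to about 6 N; a firm push of 10 to 20 N wedges it. The converging rails, not the end wall, stop the lid: 10 mm stay free at its narrow end.
- lid_handle (a point): Centre of the handle of the wooden lid, which starts flat on the table. Handle: block 50 long (x) x 22 wide (y) x 30 high on the middle of the board, its centre 27 mm above the lid's underside. Board: 160 long, 12 thick, sides dovetailed (wider below), below 129 wide at its -x end, 103 at its +x end, which goes in first. About 220 g.
- lid: The same lid; origin at the centre of its underside, same axes as its handle. 75 mm or more short of home it can be lowered straight down between the rails; nearer than 60 mm they overhang it. To go fully home it must lie down on the rim: held 1 mm high it jams about 5 mm early.
- knife_handle (a point): Centre of the handle of the palette knife, lying flat on the table: wooden handle 75 long (x) x 20 wide (y) x 20 high, its centre 10 mm above the underside; a low steel blade runs to +x. The knife reaches from 38 mm behind this point to 105 mm ahead of it and weighs about 70 g.
- cup_a: Bystander: clear plastic cup, 76 mm across, 90 high; origin under its centre.
- cup_b: Bystander: clear plastic cup like the other.
- pot: Bystander: small paint pot, 60 mm across, 55 high.
- paint: Bystander: paint bottle, 64 mm across, 150 high.
- case: Bystander: flat clear case, 120 x 90 x 28 mm.
- trowel: Bystander: large spreading trowel with a black handle, about 240 mm long.
Things that resemble listed ones, but are neither listed nor needed, are in the scene too. What is shaped like the part that bears knife_handle but blue or purple is not meant.

How it is judged (in metres and radians):
On the way, in this order (a step that is already met when the one before it is completed fails the run):
1. the knife lies inside the box (x of knife_handle in the frame of box between -0.07 and 0.085 m and y of knife_handle in the frame of box between -0.036 and 0.036 m and z of knife_handle in the frame of box below 0.032 m), for 0.2 s.
2. the lid is in the way, level, under the overhang of the rails (less than 45 mm short of home) (x of lid_handle in the frame of home between -0.045 and 0.02 m and y of lid_handle in the frame of home between -0.008 and 0.008 m and z of lid_handle in the frame of home between -0.004 and 0.005 m), for 0.1 s.
At the end, for the whole second after the job is handed in: The knife lies inside the box below its rim; the lid lies down in the way, level and straight within 0.04 rad, wedged: its handle no more than 1.5 mm short of the home point along the box's x (and no more than 5 mm past it), within 4 mm sideways and 2 mm in height; at rest (all of step 1 and x of lid_handle in the frame of home between -0.0015 and 0.005 m and y of lid_handle in the frame of home between -0.004 and 0.004 m and z of lid_handle in the frame of home between -0.003 and 0.002 m and angle between lid_handle's own z axis and vertical below 0.04 rad and angle between the x axis of lid_handle and the x axis of box, either way round below 0.04 rad and linear speed of lid below 0.01 m/s); the robot touches nothing.
It fails at once if a bystander is moved more than 30 mm or tipped over (distance of any of cup_a, cup_b, pot, paint, case, trowel from where it was at the start of the episode above 0.03 m or angle between any of cup_a, cup_b, pot, paint, case, trowel's own z axis and vertical above 0.35 rad).
It also fails if it takes over 72 s, if anything falls off the work surface, if the arm or the gripper's body presses on something with over 40 N, if the wrist force passes 120 N, or if a joint passes its speed limit or range.

## Robot

A 6-joint arm with a two-finger parallel gripper is mounted at the origin on the work surface. World frame = base frame: x ahead of the robot, y to its left, z up, the work surface at z = 0. Lengths are in mm, angles in degrees, forces in N, time in s.
With the tool pointing down it reaches from about 350 to 850 mm from the base axis. Payload 8.1 kg.
Tool frame: the origin (TCP) lies midway between the tips of the shut fingers; the grasp point (between the pads) lies 19 mm behind it; z points along the fingers, y is the direction in which the jaws open and shut (so a half turn about z gives the same grasp; the last joint's range is limited). The gripper opens to 85 mm and grips with 20 to 120 N. Pads are 22 mm wide; open, the fingers measure 114 mm over their backs; the gripper's body (76 mm by 85 mm) begins 54 mm behind the grasp point. The pads swing forward as they close: fully open they stand 13 mm farther back than shut.
Start: joints at [64.549, 7.471, 85.268, -0, 87.261, -4.893], TCP at [210.669, 561.804, 231.292] pointing down, gripper open.
Joint ranges: [-169.43, 169.43], [-51.17, 129.36], [1.28, 143.12], [-76.62, 256.62], [0, 156.53], [-152.29, 152.29]. Speed limits (degrees/s): [136.94, 136.94, 159.86, 180, 180, 180].

## Interface

Orientations are given as [roll, pitch, yaw] about the fixed x, y, z axes, in that order (R = Rz(yaw) Ry(pitch) Rx(roll)).
In Python, from bench import r gives the robot as it stands.
- The arm moves only by the tool carry_out, never from a script. Its argument "increments" is a list of rows, each a list of 3 entries, a list of its own where there are three numbers: the shift along the tool's x, y, z in m, then the turn, a rotation vector about the tool's x, y, z in rad, then the closure, from 0 (fully open) to 1 (shut). A call has 1 to 12 rows; each row shifts and turns the pose as measured when the row begins, along the tool's axes as they then stand; what a row does not reach is not made up. A row lasts 1/10 s, in which the tool goes at most 50 mm and 8.59 degrees, less where a joint would pass 70% of its speed; a pose out of reach is approached as far as the arm can. A call with a gripper value outside its range is refused whole. The fingers move at their own pace and stop on an object; "newtons" is the grip in N (left out, the last holds). Time passes only in rows, so rows that do not move let the fingers close. It gives the time, the measured TCP pose, the force and the opening at its end, in the units of the state.
- r.sense(): the state, without advancing time (a new reading comes with each control period).
- r.snapshot(name): name is "scene" or "top" or "wrist"; returns a dict with "image" (480x640x3 uint8, blue, green, red), "vertical_fov" (degrees; the focal length in pixels is half the picture's height over the tangent of half this angle, whatever the lens; pixels are square), "cx", "cy" (the principal point, pixels), "rvec" (rotation vector, rad) and "tvec" (3), from world to camera coordinates, as OpenCV has them. Camera axes: x right, y down, z forward; pixel columns grow to the right and rows downward; lengths in mm; the calibration is good to about 2 mm. A picture is of the moment at which its call begins. There is no depth.
- r.hand_in(): hands the job in, once; it reports no verdict.
The state is a dict: "time": time; "joint_pos": joint angles; "qd": joint speeds; "joint_efforts": joint torques, N m; "tool_pos": TCP position; "tcp_rot": TCP orientation; "ft_force": force on the tool from outside, world axes, zero at the start; "wrist_torque": the same for the moment, N m; "finger_gap": finger opening in mm.
Only numpy, scipy, OpenCV 4.12 (cv2) and the standard library are available. Lean on these libraries where they do the work, as an engineer would, in place of code of your own. Each camera call takes 0.05 s, during which the arm holds its last target.

## Working session

There is one attempt and no reset: what is moved stays moved. The work goes in short steps, Python scripts to look and compute and a tool call to move; the robot and the scene stay as the last step left them, time stands still between calls to the robot, and variables do not carry over. Pictures are saved under pics/ and viewed, and the job is handed in when it is done.

Besides the shell and the picture viewer there is one more tool, called after ">>>" as name(argument=value, ...) on one line, values as JSON. carry_out: Moves the arm, as the interface text tells. Its arguments: {"type":"object","properties":{"increments":{"type":"array"},"newtons":{"type":"number"}},"required":["increments"]}

```bash
mkdir -p pics; ls; cat > h.py <<'E'
import numpy as np, cv2
from bench import r
def snap(n,f):
    s=r.snapshot(n); cv2.imwrite('pics/'+f+'.png',s['image'])
    np.savez('pics/'+f+'.npz',**{k:np.array(v) for k,v in s.items()}); return s
def load(f): 
    d=np.load('pics/'+f+'.npz'); return {k:d[k] for k in d.files}
def K(s):
    f=s['image'].shape[0]/2/np.tan(np.radians(float(s['vertical_fov']))/2)
    return np.array([[f,0,float(s['cx'])],[0,f,float(s['cy'])],[0,0,1]])
def ray(s,px,z):
    R=cv2.Rodrigues(np.array(s['rvec'],float))[0]; t=np.array(s['tvec'],float).ravel()
    c=-R.T@t; d=R.T@(np.linalg.inv(K(s))@[px[0],px[1],1])
    return c+d*(z-c[2])/d[2]
def proj(s,P):
    return cv2.projectPoints(np.array(P,float).reshape(-1,1,3),np.array(s['rvec'],float),np.array(s['tvec'],float),K(s),None)[0].reshape(-1,2)
def crop(f,x0,y0,x1,y1,k,out):
    i=cv2.imread('pics/'+f+'.png')[y0:y1,x0:x1]
    cv2.imwrite('pics/'+out+'.png',cv2.resize(i,None,fx=k,fy=k,interpolation=cv2.INTER_CUBIC))
E
python3 - <<'E'
from h import *
for n in ('scene','top','wrist'):
    s=snap(n,n+'0'); R=cv2.Rodrigues(s['rvec'])[0]; print(n,s['vertical_fov'],s['cx'],s['cy'],-R.T@np.array(s['tvec']).ravel(), [k for k in s])
print(r.sense())
E
```

```text
pics
scene 48.25474090179568 318.50509053855666 246.08845525706968 [1133.5215106   596.7585268  1377.34274639] ['image', 'vertical_fov', 'cx', 'cy', 'rvec', 'tvec']
top 49.20557851324584 323.2915674198418 252.7381420790817 [ 365.5408567  -121.74661263 1790.35568912] ['image', 'vertical_fov', 'cx', 'cy', 'rvec', 'tvec']
wrist 64.7876094639439 322.59570473894337 234.37848727858193 [145.36787886 585.67040036 373.66663386] ['image', 'vertical_fov', 'cx', 'cy', 'rvec', 'tvec']
{'time': 0.15, 'joint_pos': array([ 6.45490605e+01,  7.50690501e+00,  8.53144175e+01,  4.57761072e-04,
        8.72622466e+01, -4.89216163e+00]), 'qd': array([-0.06290273, -0.00231069, -0.1956486 , -0.04879597, -0.01021467,
        0.01068923]), 'joint_efforts': array([ 3.19906139e-04, -5.70058608e+01, -5.01159954e+01, -1.85996491e-04,
        9.67922446e-03, -5.24769655e-05]), 'tool_pos': array([210.48584052, 561.41604465, 230.4723819 ]), 'tcp_rot': array([-1.79916774e+02, -7.58236407e-03,  1.59441194e+02]), 'ft_force': array([ 1.16170238, -0.62367996, -0.16068195]), 'wrist_torque': array([-0.05340267, -0.08914634, -0.00738863]), 'finger_gap': 85.1983774412789}
```

View pics/scene0.png

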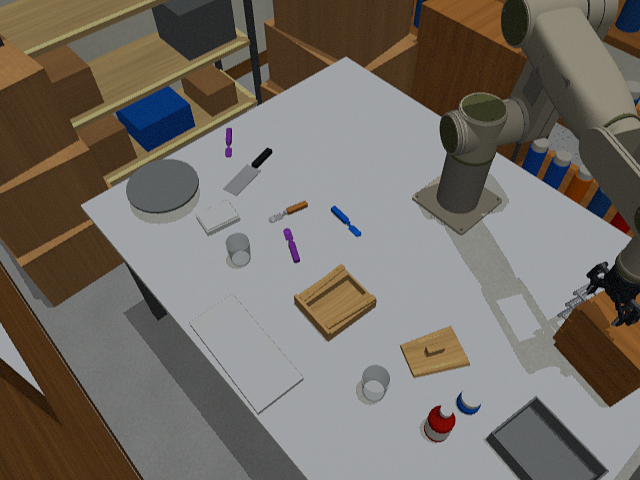

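View pics/top0.png

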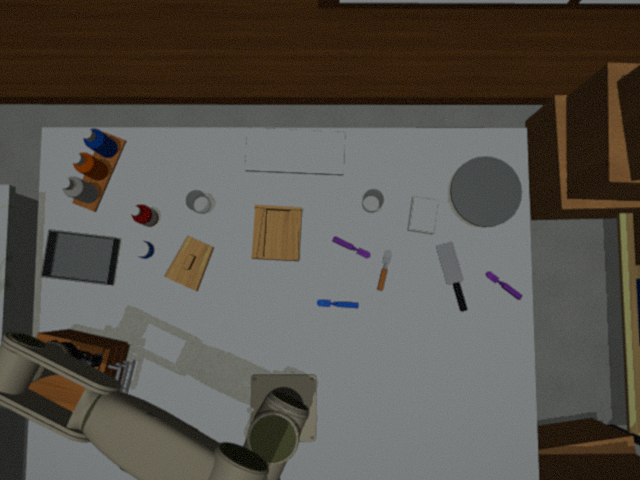

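View pics/wrist0.png

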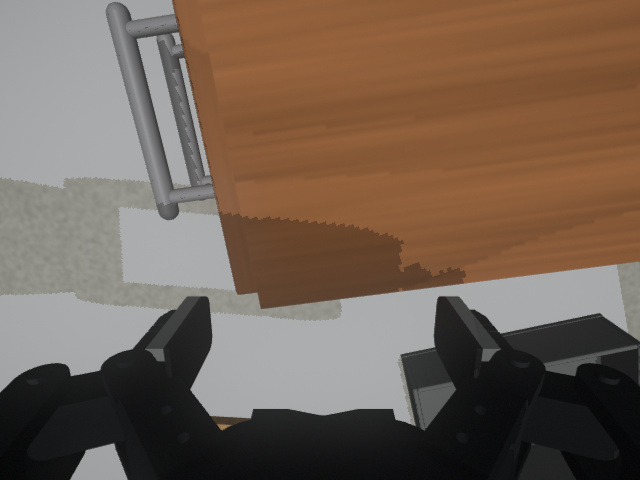

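The scene view shows the wooden-handled knife at about (290,211). The look-alikes are blue (346,221), purple (292,245) and (228,142), and the trowel is at (250,170). In the top view the wooden knife is at (384,270), the box at (277,233) and the lid at (189,263). Only the knife with the orange-brown handle fits, so I'm enlarging those three.

```bash
python3 - <<'E'
from h import *
a=cv2.imread('pics/top0.png'); 
def c(f,x0,y0,x1,y1,k): return cv2.resize(cv2.imread('pics/'+f+'.png')[y0:y1,x0:x1],None,fx=k,fy=k,interpolation=cv2.INTER_CUBIC)
cv2.imwrite('pics/c1.png',np.hstack([c('top0',355,240,405,300,8),c('scene0',260,190,320,250,6)[:, :400] if 0 else c('scene0',265,190,315,250,8)]))
cv2.imwrite('pics/c2.png',np.hstack([c('top0',155,220,225,300,7)[:560],]))
cv2.imwrite('pics/c3.png',np.hstack([c('top0',245,195,310,270,8)]))
cv2.imwrite('pics/c4.png',c('scene0',285,255,385,345,8)[:,:800][:600*2:1][::1] if 0 else c('scene0',285,255,385,345,6))
cv2.imwrite('pics/c5.png',c('scene0',390,315,480,385,8))
E
```

```text
(no output)
```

View pics/c1.png

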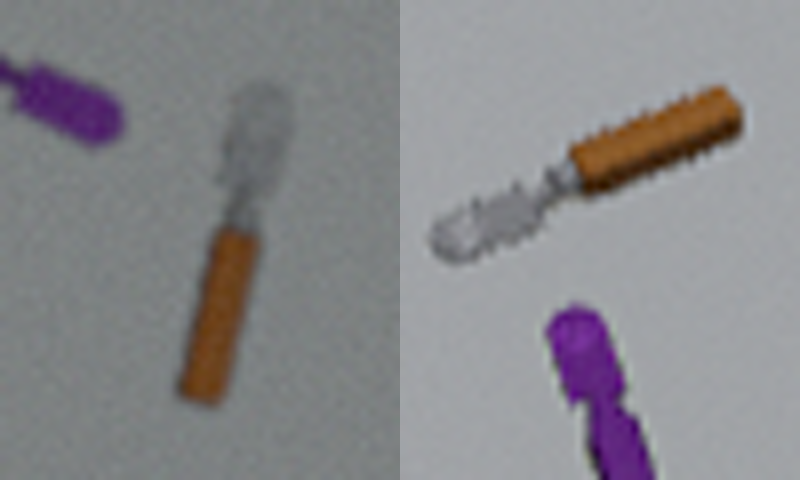

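View pics/c2.png

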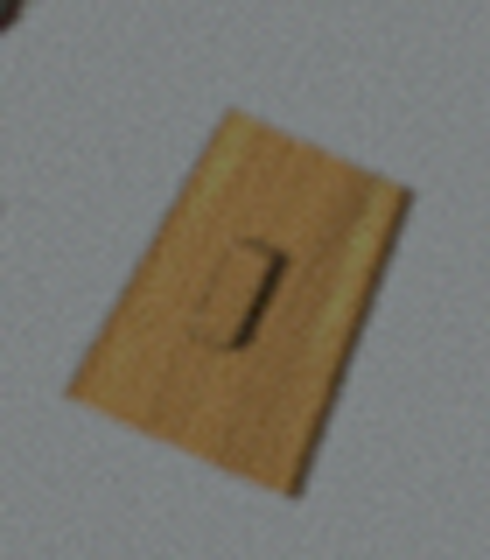

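View pics/c3.png

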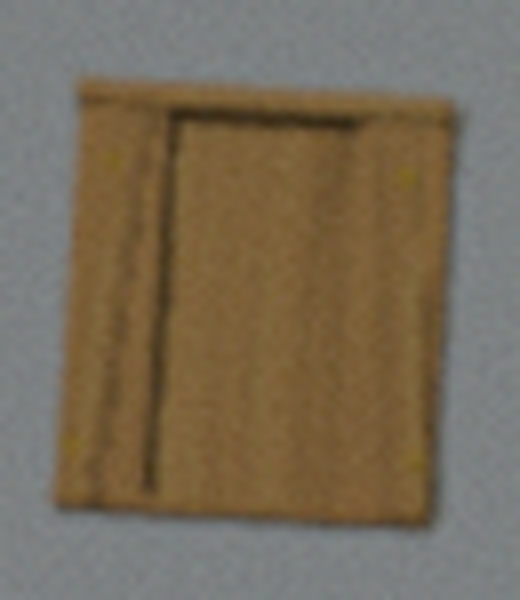

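View pics/c4.png

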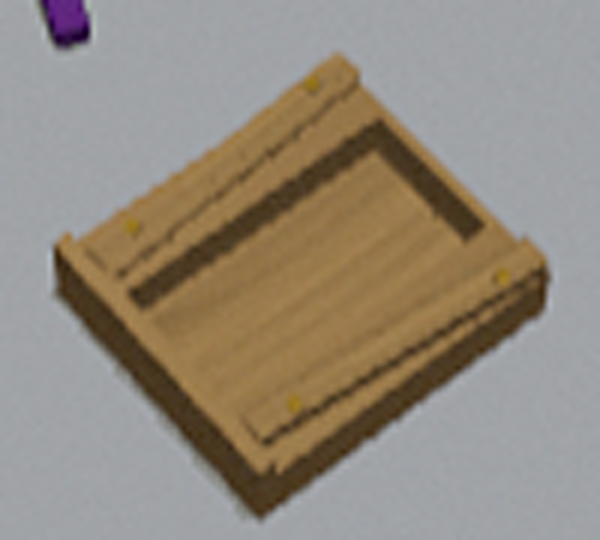

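View pics/c5.png

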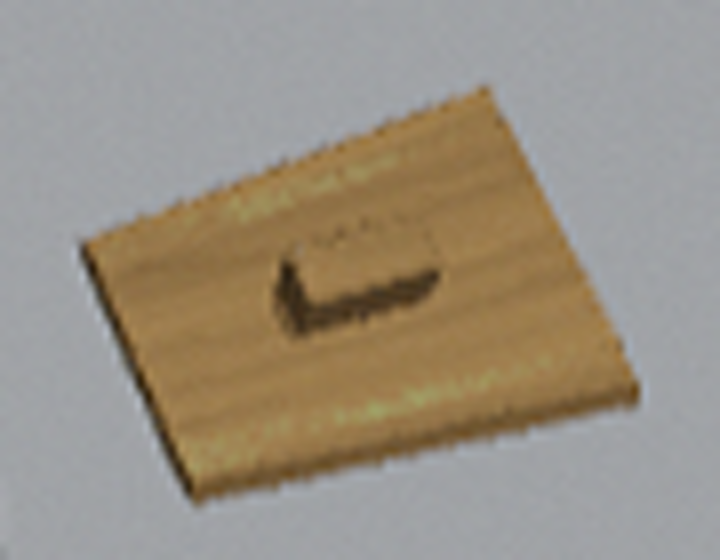

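```bash
cat >> h.py <<'E'
from scipy.optimize import least_squares
def pose(x,y,a,P):
    c,s_=np.cos(a),np.sin(a); P=np.array(P,float)
    return np.c_[x+c*P[:,0]-s_*P[:,1], y+s_*P[:,0]+c*P[:,1], P[:,2]]
def fit(obs,x0):
    # obs: list of (snap, local pts, pixels)
    f=lambda v: np.concatenate([(proj(s,pose(v[0],v[1],v[2]/100,P))-np.array(q)).ravel() for s,P,q in obs])
    o=least_squares(f,x0,loss='soft_l1'); return o.x[0],o.x[1],np.degrees(o.x[2]/100),f(o.x).reshape(-1,2)
def uncrop(q,x0,y0,k): return (np.array(q,float)+.5)/k-.5+[x0,y0]
E
python3 - <<'E'
from h import *
np.set_printoptions(precision=1,suppress=True)
T=load('top0');S=load('scene0')
B=[(100,79,50),(100,-79,50),(-80,79,50),(-80,-79,50)]
qt=uncrop([(80,78),(455,103),(55,507),(432,520)],245,195,8)
qs=uncrop([(268,470),(62,236),(548,258),(340,54)],285,255,6)
print([ray(T,p,50)[:2] for p in qt]); print([ray(S,p,50)[:2] for p in qs])
print('both',fit([(T,B,qt),(S,B,qs)],[500,0,0])); print(fit([(T,B,qt)],[500,0,0])[:3],fit([(S,B,qs)],[500,0,0])[:3])
# lid: top face corners: widths at z=12 slightly less
L=[(80,50,12),(80,-50,12),(-80,63,12),(-80,-63,12)]
qt=uncrop([(232,110),(412,190),(68,395),(298,497)],155,220,7)
qs=uncrop([(192,500),(85,243),(638,400),(488,88)],390,315,8)
qs=uncrop([(195,495),(85,243),(638,395),(488,90)],390,315,8)
print([ray(T,p,12)[:2] for p in qt]); print([ray(S,p,12)[:2] for p in qs])
print('lid',fit([(T,L,qt),(S,L,qs)],[450,250,-40])); 
# knife ends of handle top z=20
H=[(37.5,0,20),(-37.5,0,20)]
qt=uncrop([(238,233),(200,402)],355,240,8)
qs=uncrop([(572,155),(720,92)],265,190,8)-[50,0]
qs=uncrop([(575-400,160),(728-400,96)],265,190,8)
print([ray(T,p,20)[:2] for p in qt]); print([ray(S,p,20)[:2] for p in qs])
E
```

```text
[array([679.6,  94.6]), array([668.9, -62.7]), array([499.2, 103.3]), array([493.5, -53.4])]
[array([675.6,  99.4]), array([665.2, -59. ]), array([500.9, 106. ]), array([493.9, -46.7])]
both (np.float64(574.4450831345861), np.float64(22.782770488068813), np.float64(-3.123023787687272), array([[-0.5,  0.3],
       [-0.3, -0.3],
       [-0.8,  0.1],
       [-0.5,  1. ],
       [-1.6, -0.1],
       [-1.8,  0.4],
       [ 0.5, -0.4],
       [-0.3, -1.7]]))
(np.float64(575.3276039035957), np.float64(20.977167978628803), np.float64(-2.935084363496747)) (np.float64(573.2503203969316), np.float64(25.14168353169636), np.float64(-2.9549659636771017))
[array([579.9, 326. ]), array([540.6, 237.9]), array([441.3, 402.4]), array([391.8, 290.4])]
[array([581.1, 332.1]), array([541.1, 244.3]), array([443.4, 408. ]), array([391.9, 299.1])]
lid (np.float64(488.6565981105929), np.float64(318.254239262753), np.float64(-24.390966632249512), array([[-1.4, -0.7],
       [-0.5, -0.1],
       [-1.9, -0.2],
       [-1. ,  0.6],
       [-0.6, -0.1],
       [-1.2, -1.2],
       [ 0.6, -0.2],
       [-0.9, -1.7]]))
[array([ 464.2, -342.4]), array([ 392.9, -325.5])]
[array([ 466. , -340.8]), array([ 396.4, -324.6])]
```

```bash
cat >> h.py <<'E'
from scipy.spatial.transform import Rotation as Ro, Slerp
def cur():
    q=r.sense(); return q['tool_pos'],Ro.from_euler('xyz',q['tcp_rot'],degrees=True),q
def plan(p,yaw,n,roll=180,turn=None):
    p0,R0,q=cur()
    y0=R0.as_euler('xyz',degrees=True)[2]
    R1=Ro.from_euler('xyz',[roll,0,yaw],degrees=True)
    d=(R0.inv()*R1).as_rotvec()
    print('pose',p0.round(1),R0.as_euler('xyz',degrees=True).round(2),'t',q['time'],'tot rot deg',np.degrees(np.linalg.norm(d)).round(1),'dist',np.linalg.norm(p-p0).round(1))
    if turn is not None: d=np.array([0,0,np.radians(turn)])
    dp=(np.array(p)-p0)/n/1000
    for i in range(n):
        R=R0*Ro.from_rotvec(d*i/n); print(i+1,np.round(R.inv().apply(dp),4),np.round(d/n,4))
E
python3 - <<'E'
from h import *
np.set_printoptions(precision=4,suppress=True)
s=load('wrist0'); R=cv2.Rodrigues(s['rvec'])[0]; c=-R.T@s['tvec'].ravel()
p0,R0,q=cur()
print('cam off tool',R0.inv().apply(c-p0),'axis tool',R0.inv().apply(R[2]))
plan([400,300,240],75,10)
E
```

```text
cam off tool [  69.5071   -0.3657 -143.1847] axis tool [-0.277   0.0005  0.9609]
pose [210.5 561.4 230.5] [-179.92   -0.01  159.44] t 0.15 tot rot deg 84.4 dist 323.0
1 [-0.0269 -0.0178 -0.0009] [-0.0001  0.0001  0.1474]
2 [-0.0292 -0.0137 -0.0009] [-0.0001  0.0001  0.1474]
3 [-0.0309 -0.0092 -0.0009] [-0.0001  0.0001  0.1474]
4 [-0.032  -0.0046 -0.0009] [-0.0001  0.0001  0.1474]
5 [-0.0323  0.0002 -0.0009] [-0.0001  0.0001  0.1474]
6 [-0.0319  0.0049 -0.0009] [-0.0001  0.0001  0.1474]
7 [-0.0309  0.0095 -0.001 ] [-0.0001  0.0001  0.1474]
8 [-0.0291  0.014  -0.001 ] [-0.0001  0.0001  0.1474]
9 [-0.0268  0.0181 -0.001 ] [-0.0001  0.0001  0.1474]
10 [-0.0238  0.0218 -0.001 ] [-0.0001  0.0001  0.1474]
```

>>> carry_out(increments=[[[-0.027,-0.018,-0.001],[0,0,0.147],0],[[-0.029,-0.014,-0.001],[0,0,0.147],0],[[-0.031,-0.009,-0.001],[0,0,0.147],0],[[-0.032,-0.005,-0.001],[0,0,0.147],0],[[-0.032,0,-0.001],[0,0,0.147],0],[[-0.032,0.005,-0.001],[0,0,0.147],0],[[-0.031,0.01,-0.001],[0,0,0.147],0],[[-0.029,0.014,-0.001],[0,0,0.147],0],[[-0.027,0.018,-0.001],[0,0,0.147],0],[[-0.024,0.022,-0.001],[0,0,0.147],0]])

```text
time: 1.15
tool_pos: [398.6, 288.4, 236.8]
tcp_rot: [-179.8, 0.4, 73.6]
ft_force: [1.9, -0.2, 0.1]
finger_gap: 85.6
```

```bash
python3 - <<'E'
from h import *
snap('wrist','w1'); plan([450,60,260],0,10)
E
```

```text
pose [401.2 284.9 237. ] [-179.95    0.48   72.96] t 1.2 tot rot deg 73.0 dist 231.3
1 [-0.0201  0.0113 -0.0021] [0.0005 0.0008 0.1273]
2 [-0.0185  0.0137 -0.0022] [0.0005 0.0008 0.1273]
3 [-0.0166  0.016  -0.0022] [0.0005 0.0008 0.1273]
4 [-0.0144  0.0179 -0.0022] [0.0005 0.0008 0.1273]
5 [-0.012   0.0196 -0.0022] [0.0005 0.0008 0.1273]
6 [-0.0095  0.021  -0.0022] [0.0005 0.0008 0.1273]
7 [-0.0067  0.022  -0.0023] [0.0005 0.0008 0.1273]
8 [-0.0039  0.0227 -0.0023] [0.0005 0.0008 0.1273]
9 [-0.0009  0.023  -0.0023] [0.0005 0.0008 0.1273]
10 [ 0.002   0.0229 -0.0023] [0.0005 0.0008 0.1273]
```

View pics/w1.png

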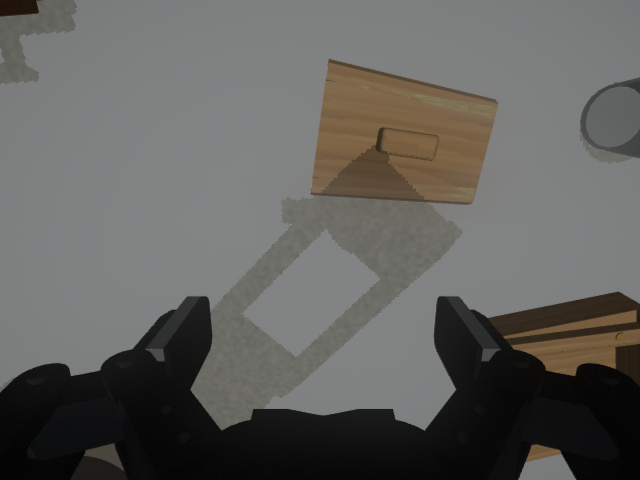

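```bash
python3 - <<'E'
from h import *
plan([540,22,270],0,10)
E
```

```text
pose [401.2 284.9 237. ] [-179.95    0.48   72.96] t 1.2 tot rot deg 73.0 dist 299.1
1 [-0.0211  0.021  -0.0031] [0.0005 0.0008 0.1273]
2 [-0.0183  0.0235 -0.0032] [0.0005 0.0008 0.1273]
3 [-0.0151  0.0256 -0.0032] [0.0005 0.0008 0.1273]
4 [-0.0117  0.0273 -0.0032] [0.0005 0.0008 0.1273]
5 [-0.0082  0.0286 -0.0032] [0.0005 0.0008 0.1273]
6 [-0.0045  0.0294 -0.0033] [0.0005 0.0008 0.1273]
7 [-0.0007  0.0297 -0.0033] [0.0005 0.0008 0.1273]
8 [ 0.0031  0.0296 -0.0033] [0.0005 0.0008 0.1273]
9 [ 0.0068  0.0289 -0.0033] [0.0005 0.0008 0.1273]
10 [ 0.0104  0.0278 -0.0033] [0.0005 0.0008 0.1273]
```

>>> carry_out(increments=[[[-0.021,0.021,-0.003],[0,0,0.127],0],[[-0.018,0.0235,-0.003],[0,0,0.127],0],[[-0.015,0.0255,-0.003],[0,0,0.127],0],[[-0.012,0.0275,-0.003],[0,0,0.127],0],[[-0.008,0.0285,-0.003],[0,0,0.127],0],[[-0.0045,0.0295,-0.003],[0,0,0.127],0],[[-0.001,0.03,-0.003],[0,0,0.127],0],[[0.003,0.0295,-0.003],[0,0,0.127],0],[[0.007,0.029,-0.003],[0,0,0.127],0],[[0.01,0.028,-0.003],[0,0,0.127],0],[[0,0,0],[0,0,0],0]])

```text
time: 2.3
tool_pos: [538.2, 7.6, 266.2]
tcp_rot: [179.5, 0.4, -2.7]
ft_force: [0.4, 0.3, -0.1]
finger_gap: 85.1
```

```bash
python3 - <<'E'
from h import *
snap('wrist','w2'); plan([400,-335,200],-13,10)
crop('w1',290,40,510,220,3.5,'w1c')
E
```

```text
pose [537.6   9.  265.9] [179.54   0.5   -2.41] t 2.35 tot rot deg 10.6 dist 376.3
1 [-0.0122  0.0349  0.007 ] [0.0009 0.0008 0.0185]
2 [-0.0116  0.0351  0.0069] [0.0009 0.0008 0.0185]
3 [-0.011   0.0353  0.0069] [0.0009 0.0008 0.0185]
4 [-0.0103  0.0355  0.0069] [0.0009 0.0008 0.0185]
5 [-0.0097  0.0357  0.0068] [0.0009 0.0008 0.0185]
6 [-0.009   0.0359  0.0068] [0.0009 0.0008 0.0185]
7 [-0.0083  0.0361  0.0067] [0.0009 0.0008 0.0185]
8 [-0.0077  0.0362  0.0067] [0.0009 0.0008 0.0185]
9 [-0.007   0.0364  0.0067] [0.0009 0.0008 0.0185]
10 [-0.0063  0.0365  0.0066] [0.0009 0.0008 0.0185]
```

View pics/w2.png

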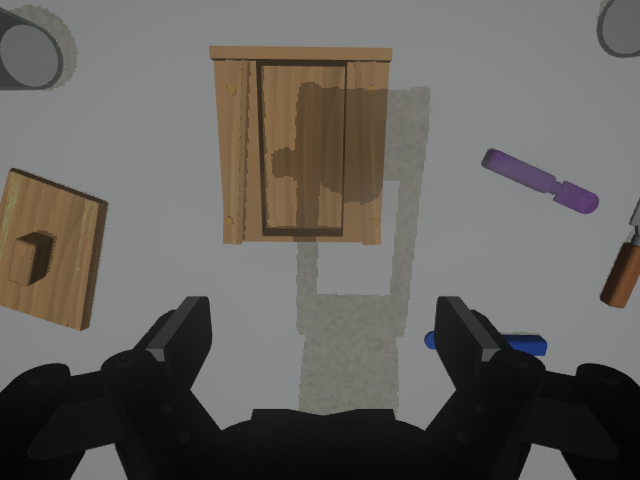

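View pics/w1c.png

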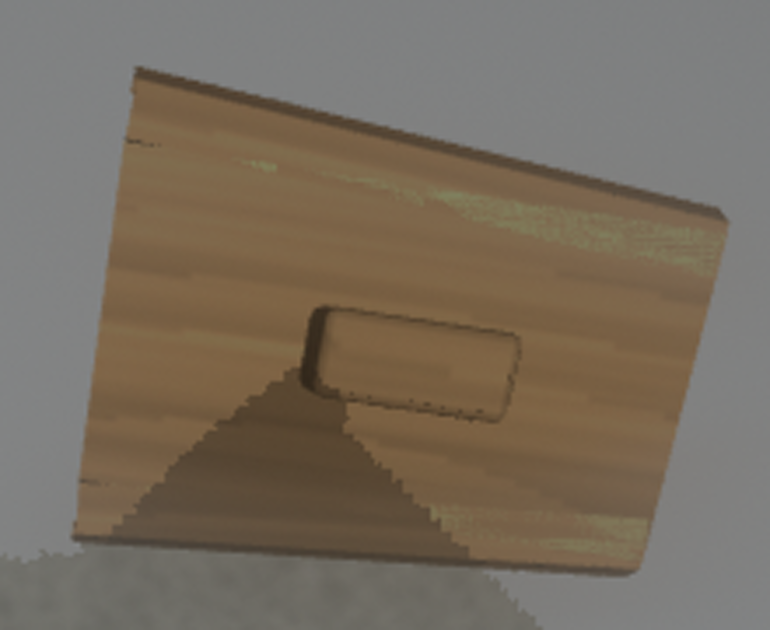

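>>> carry_out(increments=[[[-0.012,0.035,0.007],[0.001,0.001,0.0185],0],[[-0.012,0.035,0.007],[0.001,0.001,0.0185],0],[[-0.011,0.035,0.007],[0.001,0.001,0.0185],0],[[-0.01,0.0355,0.007],[0.001,0.001,0.0185],0],[[-0.01,0.0355,0.007],[0.001,0.001,0.0185],0],[[-0.009,0.036,0.007],[0.001,0.001,0.0185],0],[[-0.008,0.036,0.007],[0.001,0.001,0.0185],0],[[-0.008,0.036,0.007],[0.001,0.001,0.0185],0],[[-0.007,0.036,0.007],[0.001,0.001,0.0185],0],[[-0.006,0.036,0.007],[0.001,0.001,0.0185],0],[[0,0,0],[0,0,0],0]])

```text
time: 3.45
tool_pos: [400.2, -333.1, 190.9]
tcp_rot: [-179.5, 0.0, -11.1]
ft_force: [0.5, 0.6, -0.2]
finger_gap: 85.3
```

```bash
python3 - <<'E'
from h import *
snap('wrist','w3'); 
crop('w2',200,35,400,255,2.7,'w2c')
E
```

```text
(no output)
```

View pics/w3.png

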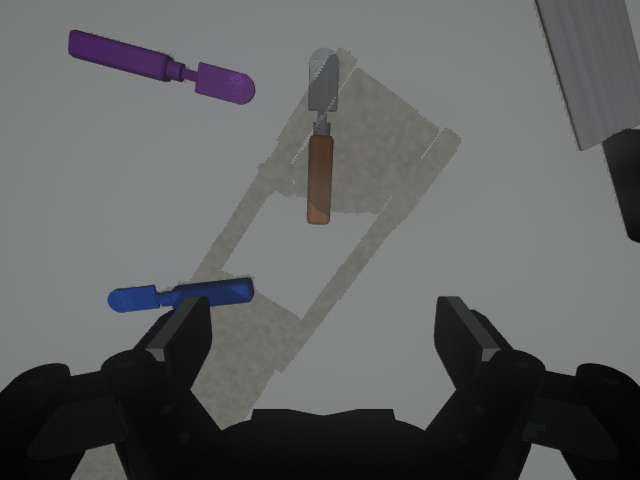

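View pics/w2c.png

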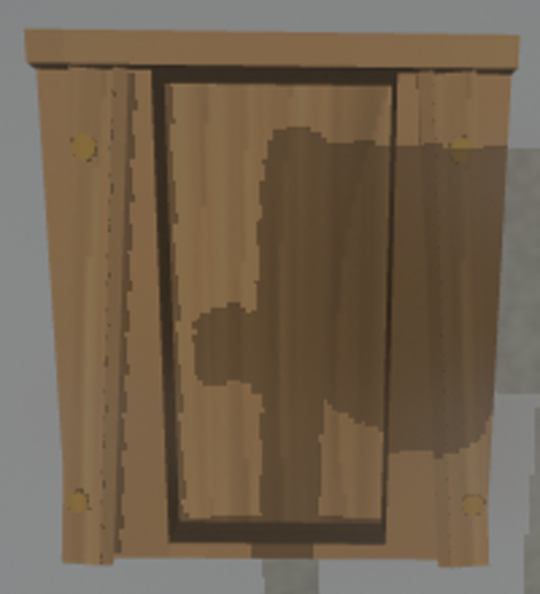

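```bash
python3 - <<'E'
from h import *
np.set_printoptions(precision=1,suppress=True)
W=load('w2')
B=[(100,79,50),(100,-79,50),(-80,79,50),(-80,-79,50)]
q=uncrop([(25,30),(520,36),(62,563),(488,566)],200,35,2.7)
print('box',fit([(W,B,q)],[575,22,-5]))
B2=[(-74,41,38),(-74,-41,38)]
q2=uncrop([(170,543),(385,543)],200,35,2.7)
print('box2',fit([(W,B+B2,np.r_[q,q2])],[575,22,-5]))
W=load('w1')
L=[(80,50.5,12),(80,-50.5,12),(-80,63.5,12),(-80,-63.5,12)]
q=uncrop([(636,570),(727,220)][::-1]+[(78,535),(135,78)][::-1],290,40,3.5)
H=[(25,11,42),(25,-11,42),(-25,11,42),(-25,-11,42)]
qh=uncrop([(520,335),(502,420),(332,308),(316,392)],290,40,3.5)
print('lid',fit([(W,L,q)],[488,318,-43]));print(fit([(W,L+H,np.r_[q,qh])],[488,318,-43]))
W=load('w3')
a,b=ray(W,(320.5,136.5),20),ray(W,(318.5,219),20)
print('knife',a,b,(a+b)/2,np.degrees(np.arctan2(*(a-b)[1::-1])))
crop('w3',290,110,350,240,4,'w3c')
print(r.sense()['tool_pos'])
E
```

```text
box (np.float64(573.7679616502779), np.float64(23.6509829993476), np.float64(-3.2937230771263843), array([[-0.1, -0.8],
       [-0. , -0.5],
       [-0.3,  0.9],
       [ 0.4,  1.1]]))
box2 (np.float64(573.6687251872237), np.float64(23.593497364959525), np.float64(-3.245822730705691), array([[-0.1, -0.5],
       [-0. , -0.4],
       [-0.1,  1.1],
       [ 0.5,  1.1],
       [-0.4, -0.4],
       [ 0.2,  0.2]]))
lid (np.float64(485.17338397403904), np.float64(315.6040832441138), np.float64(-24.127627012690702), array([[ 1.4, -1. ],
       [ 0.4,  5.8],
       [-0.3, -1.3],
       [-1.9,  7.1]]))
(np.float64(485.7772416267189), np.float64(318.4014080369427), np.float64(-24.34345301706109), array([[ 1.7, -4. ],
       [ 0.2,  3.2],
       [-0.3, -5.1],
       [-2.3,  3.9],
       [ 1.9, -0.2],
       [ 1.4,  1.1],
       [-1.5, -0.8],
       [-1.5,  1.1]]))
knife [ 462.  -342.3   20. ] [ 395.3 -327.3   20. ] [ 428.7 -334.8   20. ] -12.644782760666518
[ 401.1 -331.5  191.3]
```

View pics/w3c.png

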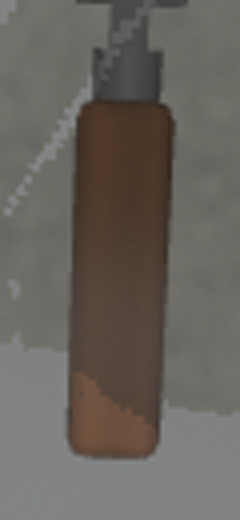

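```bash
python3 - <<'E'
from h import *
W=load('w3'); print(ray(W,(254,290),15),ray(W,(108,298),5))
plan([427,-334.5,50],-12.6,5)
E
```

```text
[ 339.61723399 -255.60765362   15.        ] [ 353.88671107 -113.07956653    5.        ]
pose [ 401.1 -331.5  191.3] [-1.7946e+02 -2.0000e-02 -1.1050e+01] t 3.5 tot rot deg 1.6 dist 143.7
1 [ 0.0052 -0.0001  0.0283] [-0.0019 -0.0001  0.0054]
2 [ 0.0052 -0.0002  0.0283] [-0.0019 -0.0001  0.0054]
3 [ 0.0052 -0.0003  0.0283] [-0.0019 -0.0001  0.0054]
4 [ 0.0052 -0.0004  0.0283] [-0.0019 -0.0001  0.0054]
5 [ 0.0052 -0.0005  0.0283] [-0.0019 -0.0001  0.0054]
```

>>> carry_out(increments=[[[0.005,0,0.028],[-0.002,0,0.0054],0.35],[[0.005,0,0.028],[-0.002,0,0.0054],0.35],[[0.005,0,0.028],[-0.002,0,0.0054],0.35],[[0.005,0,0.028],[-0.002,0,0.0054],0.35],[[0.005,0,0.028],[-0.002,0,0.0054],0.35],[[0,0,0],[0,0,0],0.35]])

```text
time: 4.1
tool_pos: [433.0, -326.8, 50.2]
tcp_rot: [-180.0, -0.3, -11.7]
ft_force: [-0.3, -0.1, -0.0]
finger_gap: 55.2
```

```bash
python3 - <<'E'
from h import *
snap('wrist','w4'); plan([427,-334.5,4],-12.6,3)
E
```

```text
pose [ 433.9 -327.8   52.5] [179.95  -0.44 -11.67] t 4.15 tot rot deg 1.0 dist 49.4
1 [-0.0019  0.0026  0.0161] [ 0.0003 -0.0026  0.0054]
2 [-0.0019  0.0027  0.0161] [ 0.0003 -0.0026  0.0054]
3 [-0.0018  0.0027  0.0161] [ 0.0003 -0.0026  0.0054]
```

View pics/w4.png

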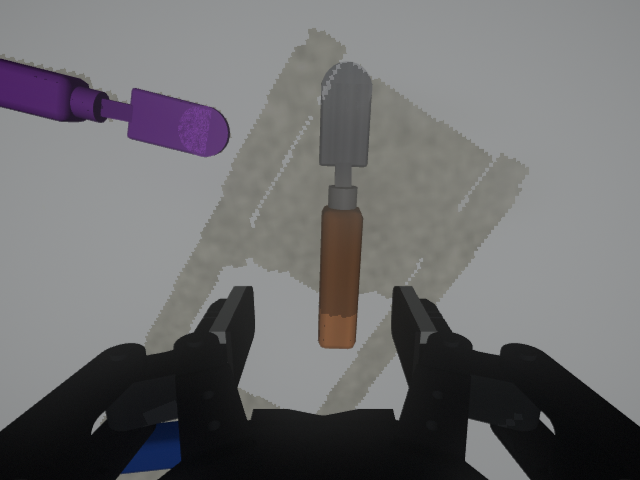

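```bash
python3 - <<'E'
from h import *
W=load('w4'); a,b=ray(W,(342,208),20),ray(W,(337,340),20);c=ray(W,(337,348),4)
print(a,b,c,(a+b)/2,np.linalg.norm(a-b),np.degrees(np.arctan2(*(a-b)[1::-1])))
E
```

```text
[ 464.52901042 -342.94761854   20.        ] [ 396.50289863 -327.21664457   20.        ] [ 381.74780686 -324.89846406    4.        ] [ 430.51595453 -335.08213156   20.        ] 69.82131068902919 -13.02071583044715
```

>>> carry_out(increments=[[[-0.002,0.004,0.012],[0,-0.003,0.007],0.35],[[-0.002,0.003,0.012],[0,-0.003,0.007],0.35],[[0,0.001,0.012],[0,-0.002,0.006],0.35],[[0,0,0.006],[0,0,0],0.35],[[0,0,0],[0,0,0],0.35]])

```text
time: 4.65
tool_pos: [431.3, -336.6, 13.0]
tcp_rot: [179.7, -0.3, -12.7]
ft_force: [-0.7, 0.4, 0.8]
finger_gap: 56.0
```

```bash
python3 - <<'E'
from h import *
plan([428.5,-334.8,4],-12.9,2)
E
```

```text
pose [ 431.3 -336.6   13. ] [179.74  -0.35 -12.73] t 4.65 tot rot deg 0.5 dist 9.6
1 [-0.0016 -0.0006  0.0045] [ 0.0022 -0.003   0.0015]
2 [-0.0016 -0.0006  0.0045] [ 0.0022 -0.003   0.0015]
```

>>> carry_out(increments=[[[-0.002,-0.001,0.005],[0.002,-0.003,0.002],0.35],[[-0.001,0,0.004],[0.002,-0.003,0.001],0.35],[[0,0,0],[0,0,0],0.35],[[0,0,0],[0,0,0],0.9],[[0,0,0],[0,0,0],0.9],[[0,0,0],[0,0,0],0.9],[[0,0,0],[0,0,0],0.9],[[0,0,0],[0,0,0],0.9]], newtons=40)

```text
time: 5.45
tool_pos: [429.1, -336.0, 4.7]
tcp_rot: [179.9, -0.1, -12.9]
ft_force: [0.1, 0.2, -1.6]
finger_gap: 19.0
```

>>> carry_out(increments=[[[0,0,-0.03],[0,0,0],0.9],[[0,0,-0.035],[0,0,0],0.9],[[0,0,-0.035],[0,0,0],0.9]])

```text
time: 5.75
tool_pos: [424.7, -331.6, 100.0]
tcp_rot: [-179.6, 0.6, -12.9]
ft_force: [-0.1, -1.0, -1.1]
finger_gap: 19.0
```

```bash
python3 - <<'E'
from h import *
snap('wrist','w5'); plan([548.7,25,110],-3.2,10)
E
```

```text
pose [ 427.7 -334.4  107.2] [-1.7992e+02  1.7000e-01 -1.2940e+01] t 5.8 tot rot deg 9.7 dist 379.3
1 [ 0.0037 -0.0377 -0.0002] [-0.0002  0.0003 -0.017 ]
2 [ 0.0044 -0.0377 -0.0002] [-0.0002  0.0003 -0.017 ]
3 [ 0.005  -0.0376 -0.0002] [-0.0002  0.0003 -0.017 ]
4 [ 0.0057 -0.0375 -0.0002] [-0.0002  0.0003 -0.017 ]
5 [ 0.0063 -0.0374 -0.0003] [-0.0002  0.0003 -0.017 ]
6 [ 0.0069 -0.0373 -0.0003] [-0.0002  0.0003 -0.017 ]
7 [ 0.0076 -0.0372 -0.0003] [-0.0002  0.0003 -0.017 ]
8 [ 0.0082 -0.037  -0.0003] [-0.0002  0.0003 -0.017 ]
9 [ 0.0088 -0.0369 -0.0003] [-0.0002  0.0003 -0.017 ]
10 [ 0.0095 -0.0367 -0.0003] [-0.0002  0.0003 -0.017 ]
```

View pics/w5.png

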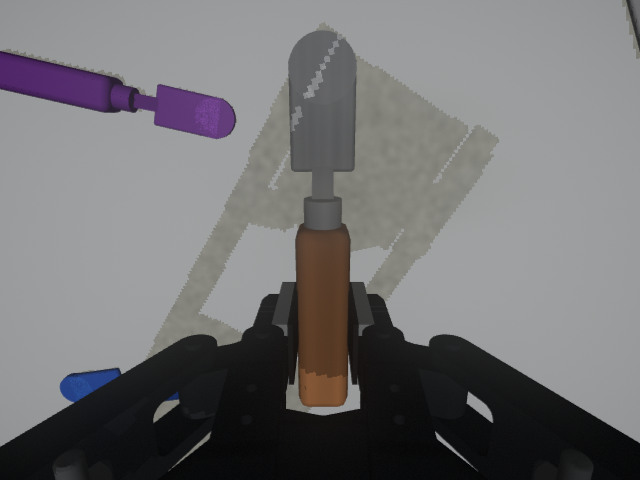

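```bash
python3 - <<'E'
from h import *
W=load('w5'); p,R,q=cur()
for px in [(323,228),(323,375),(323,45)]:
    P=ray(W,px,p[2]+15 if px[1]>100 else p[2]); print(R.inv().apply(P-p))
E
```

```text
[ 35.24386233  -1.45465526 -15.10363457]
[-21.87957581  -1.4603605  -14.93234983]
[92.76680232 -1.51810749 -0.27593285]
```

>>> carry_out(increments=[[[0.004,-0.038,0],[0,0,-0.017],0.9],[[0.0045,-0.038,0],[0,0,-0.017],0.9],[[0.005,-0.0375,0],[0,0,-0.017],0.9],[[0.0055,-0.0375,0],[0,0,-0.017],0.9],[[0.0065,-0.0375,0],[0,0,-0.017],0.9],[[0.007,-0.0375,0],[0,0,-0.017],0.9],[[0.0075,-0.037,0],[0,0,-0.017],0.9],[[0.008,-0.037,0],[0,0,-0.017],0.9],[[0.009,-0.037,0],[0,0,-0.017],0.9],[[0.0095,-0.037,0],[0,0,-0.017],0.9],[[0,0,0],[0,0,0],0.9],[[0,0,0],[0,0,0],0.9]])

```text
time: 7.0
tool_pos: [555.5, 37.5, 110.3]
tcp_rot: [179.7, -0.5, -2.9]
ft_force: [-0.1, -0.0, -1.6]
finger_gap: 18.6
```

```bash
python3 - <<'E'
from h import *
snap('wrist','w6'); plan([548.7,25,50],-3.2,4)
E
```

```text
pose [555.4  37.4 110.3] [179.78  -0.45  -2.99] t 7.05 tot rot deg 0.5 dist 61.9
1 [-0.0016  0.0031  0.0151] [ 0.001  -0.002   0.0009]
2 [-0.0016  0.0031  0.0151] [ 0.001  -0.002   0.0009]
3 [-0.0016  0.0031  0.0151] [ 0.001  -0.002   0.0009]
4 [-0.0015  0.0032  0.0151] [ 0.001  -0.002   0.0009]
```

View pics/w6.png

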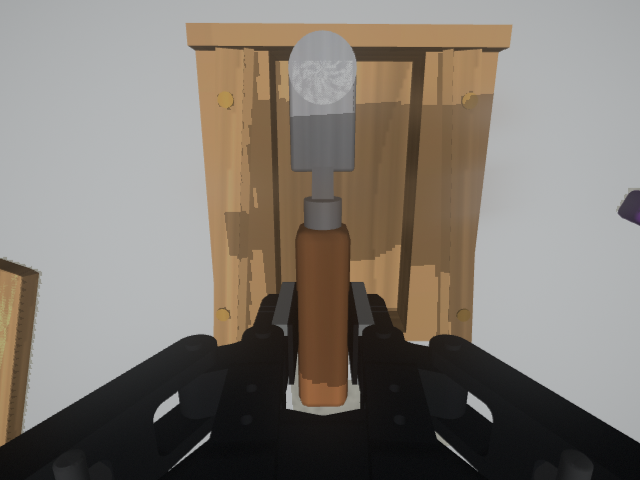

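>>> carry_out(increments=[[[-0.003,0.006,0.008],[0.001,-0.003,0.001],0.9],[[-0.003,0.004,0.014],[0.001,-0.003,0.001],0.9],[[-0.0005,0.0025,0.018],[0.001,-0.002,0.001],0.9],[[0,0,0.014],[0,0,0],0.9],[[0,0,0],[0,0,0],0.9]])

```text
time: 7.55
tool_pos: [545.5, 19.0, 50.9]
tcp_rot: [179.9, 0.2, -3.6]
ft_force: [-0.7, -0.2, -0.1]
finger_gap: 19.1
```

```bash
python3 - <<'E'
from h import *
snap('wrist','w7'); plan([548.7,25,14],-3.2,3)
E
```

```text
pose [546.   19.   51.8] [ 1.799e+02  1.100e-01 -3.550e+00] t 7.6 tot rot deg 0.4 dist 38.4
1 [ 0.0008 -0.0021  0.0126] [ 0.0006  0.0007 -0.002 ]
2 [ 0.0008 -0.0021  0.0126] [ 0.0006  0.0007 -0.002 ]
3 [ 0.0008 -0.002   0.0126] [ 0.0006  0.0007 -0.002 ]
```

View pics/w7.png

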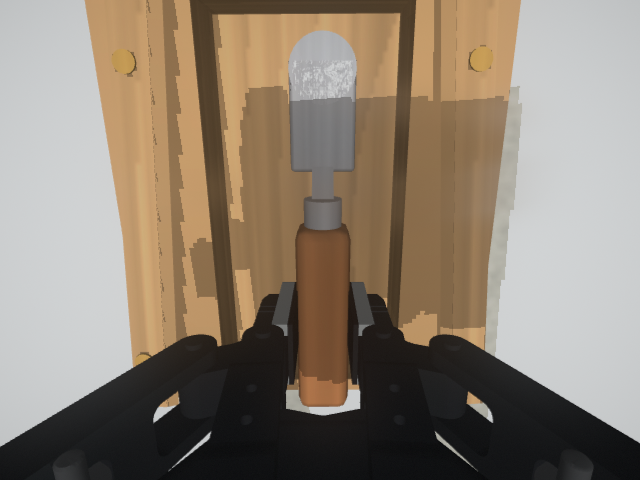

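>>> carry_out(increments=[[[0.001,-0.003,0.008],[0,0,-0.003],0.9],[[0.001,-0.002,0.01],[0,0,-0.002],0.9],[[0.001,-0.001,0.01],[0,0,0],0.9],[[0,0,0.005],[0,0,0],0.9],[[0,0,0],[0,0,0],0.9]])

```text
time: 8.1
tool_pos: [551.0, 25.2, 17.4]
tcp_rot: [179.9, -0.0, -3.2]
ft_force: [0.1, -0.1, -1.0]
finger_gap: 19.0
```

>>> carry_out(increments=[[[-0.0005,0,0.003],[0,0,0],0.9],[[0,0,0.001],[0,0,0],0.9],[[0,0,0],[0,0,0],0.6],[[0,0,0],[0,0,0],0.6],[[0,0,0],[0,0,0],0.6],[[0,0,-0.02],[0,0,0],0.6],[[0,0,-0.035],[0,0,0],0.6],[[0,0,-0.045],[0,0,0],0.6],[[0,0,-0.045],[0,0,0],0.4],[[0,0,-0.04],[0,0,0],0.4]])

```text
time: 9.1
tool_pos: [545.9, 25.7, 198.2]
tcp_rot: [179.9, 0.6, -3.2]
ft_force: [0.7, -0.9, -0.7]
finger_gap: 51.1
```

```bash
python3 - <<'E'
from h import *
snap('wrist','w8'); plan([430,330,190],-24.3,10)
E
```

```text
pose [549.6  25.6 206.6] [ 1.7991e+02  2.0000e-02 -3.2400e+00] t 9.15 tot rot deg 21.1 dist 327.5
1 [-0.0137 -0.0297  0.0016] [0.0002 0.     0.0368]
2 [-0.0147 -0.0292  0.0016] [0.0002 0.     0.0368]
3 [-0.0158 -0.0286  0.0016] [0.0002 0.     0.0368]
4 [-0.0168 -0.028   0.0016] [0.0002 0.     0.0368]
5 [-0.0179 -0.0274  0.0016] [0.0002 0.     0.0368]
6 [-0.0189 -0.0267  0.0016] [0.0002 0.     0.0368]
7 [-0.0198 -0.026   0.0016] [0.0002 0.     0.0368]
8 [-0.0208 -0.0253  0.0017] [0.0002 0.     0.0368]
9 [-0.0217 -0.0245  0.0017] [0.0002 0.     0.0368]
10 [-0.0226 -0.0237  0.0017] [0.0002 0.     0.0368]
```

View pics/w8.png

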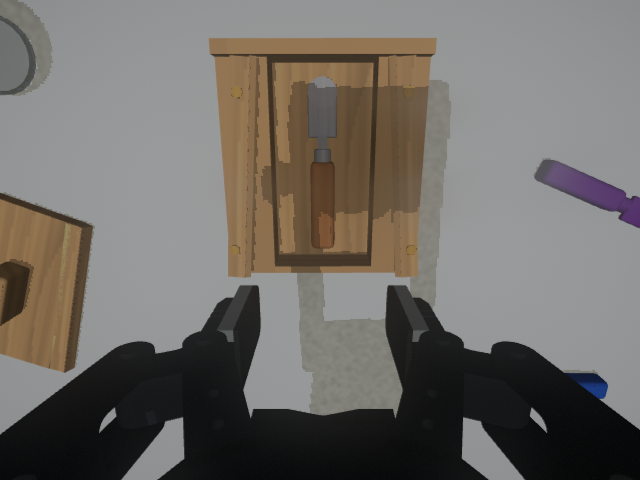

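```bash
python3 - <<'E'
from h import *
plan([505,309,200],155.7,20,turn=-158.9)
crop('w8',200,30,445,285,2.3,'w8c')
E
```

```text
pose [549.6  25.6 206.6] [ 1.7991e+02  2.0000e-02 -3.2400e+00] t 9.15 tot rot deg 158.9 dist 287.0
1 [-0.003  -0.014   0.0003] [ 0.      0.     -0.1387]
2 [-0.0011 -0.0143  0.0003] [ 0.      0.     -0.1387]
3 [ 0.0009 -0.0143  0.0003] [ 0.      0.     -0.1387]
4 [ 0.0029 -0.0141  0.0003] [ 0.      0.     -0.1387]
5 [ 0.0048 -0.0135  0.0003] [ 0.      0.     -0.1387]
6 [ 0.0066 -0.0127  0.0003] [ 0.      0.     -0.1387]
7 [ 0.0083 -0.0117  0.0003] [ 0.      0.     -0.1387]
8 [ 0.0099 -0.0104  0.0003] [ 0.      0.     -0.1387]
9 [ 0.0112 -0.009   0.0003] [ 0.      0.     -0.1387]
10 [ 0.0123 -0.0073  0.0003] [ 0.      0.     -0.1387]
11 [ 0.0132 -0.0055  0.0003] [ 0.      0.     -0.1387]
12 [ 0.0139 -0.0037  0.0003] [ 0.      0.     -0.1387]
13 [ 0.0142 -0.0017  0.0003] [ 0.      0.     -0.1387]
14 [0.0143 0.0003 0.0003] [ 0.      0.     -0.1387]
15 [0.0142 0.0023 0.0003] [ 0.      0.     -0.1387]
16 [0.0137 0.0042 0.0003] [ 0.      0.     -0.1387]
17 [0.013  0.006  0.0003] [ 0.      0.     -0.1387]
18 [0.012  0.0078 0.0003] [ 0.      0.     -0.1387]
19 [0.0109 0.0094 0.0003] [ 0.      0.     -0.1387]
20 [0.0095 0.0108 0.0003] [ 0.      0.     -0.1387]
```

View pics/w8c.png

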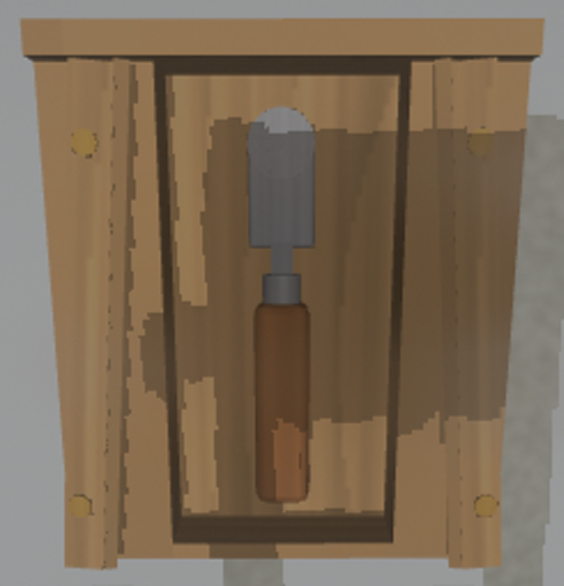

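>>> carry_out(increments=[[[-0.003,-0.014,0],[0,0,-0.139],0.2],[[-0.001,-0.0145,0],[0,0,-0.139],0.2],[[0.001,-0.0145,0],[0,0,-0.139],0.2],[[0.003,-0.014,0],[0,0,-0.139],0.2],[[0.005,-0.0135,0],[0,0,-0.139],0.2],[[0.0065,-0.0125,0],[0,0,-0.139],0.2],[[0.0085,-0.0115,0],[0,0,-0.139],0.2],[[0.01,-0.0105,0],[0,0,-0.139],0.2],[[0.011,-0.009,0],[0,0,-0.139],0.2],[[0.0125,-0.0075,0],[0,0,-0.139],0.2]])

```text
time: 10.15
tool_pos: [528.9, 170.3, 214.5]
tcp_rot: [179.0, -0.1, 79.2]
ft_force: [0.1, -0.1, 0.5]
finger_gap: 68.4
```

>>> carry_out(increments=[[[0.013,-0.0055,0],[0,0,-0.139],0.2],[[0.014,-0.0035,0],[0,0,-0.139],0.2],[[0.014,-0.0015,0],[0,0,-0.139],0.2],[[0.0145,0.0005,0],[0,0,-0.139],0.2],[[0.014,0.0025,0],[0,0,-0.139],0.2],[[0.0135,0.004,0],[0,0,-0.139],0.2],[[0.013,0.006,0],[0,0,-0.139],0.2],[[0.012,0.008,0],[0,0,-0.139],0.2],[[0.011,0.0095,0],[0,0,-0.139],0.2],[[0.0095,0.011,0],[0,0,-0.139],0.2],[[0,0,0],[0,0,0],0.2]])

```text
time: 11.25
tool_pos: [495.1, 317.1, 214.6]
tcp_rot: [179.6, 1.2, 162.5]
ft_force: [0.4, 0.6, 0.4]
finger_gap: 68.6
```

```bash
python3 - <<'E'
from h import *
np.set_printoptions(precision=1,suppress=True)
snap('wrist','w9'); plan([505,309,200],155.7,1)
W=load('w8')
B=[(100,79,50),(100,-79,50),(-80,79,50),(-80,-79,50),(-74,41,38),(-74,-41,38)]
q=uncrop([(22,19),(544,20),(66,568),(500,568),(175,543),(392,542)],200,30,2.3)
print('box',fit([(W,B,q)],[575,22,-5]))
E
```

```text
pose [495.4 316.3 214.5] [179.6   1.2 162.2] t 11.3 tot rot deg 6.7 dist 18.9
1 [-0. -0.  0.] [0.  0.  0.1]
box (np.float64(573.6488423912986), np.float64(23.382674869038205), np.float64(-3.2535027218479136), array([[-0.2, -0.2],
       [ 0.4, -0.6],
       [-0.6,  0.9],
       [ 0.7,  0.8],
       [-0.8, -0.3],
       [ 0.5,  0.1]]))
```

View pics/w9.png

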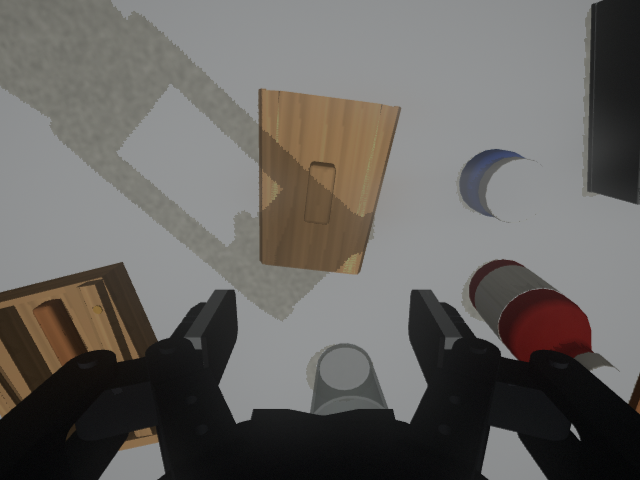

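```bash
python3 - <<'E'
from h import *
W=load('w9'); print('cup top centre',ray(W,(345,365),90), 'cup from top',ray(load('top0'),(203,205),0),ray(load('scene0'),(374,393),0),'paint',ray(load('top0'),(148,216),20))
crop('w9',250,80,410,285,2.9,'w9c')
crop('w9',295,150,345,235,7,'w9d')
E
```

```text
cup top centre [618.76174082 298.39740573  90.        ] cup from top [686.41951739 278.47407511   0.        ] [689.04695794 290.38652124   0.        ] paint [645.14227236 460.12311728  20.        ]
```

View pics/w9c.png

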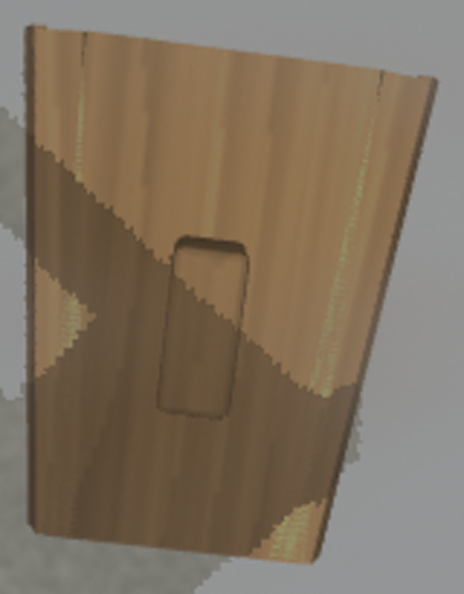

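View pics/w9d.png

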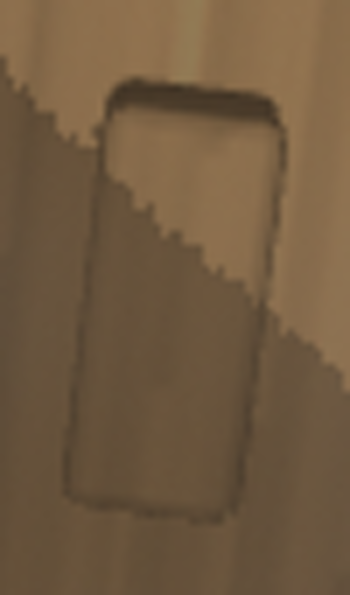

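```bash
python3 - <<'E'
from h import *
np.set_printoptions(precision=1,suppress=True)
W=load('w9')
H=[(-25,-11,42),(-25,11,42),(25,11,42),(25,-11,42)]
q=uncrop([(107,110),(283,125),(240,517),(67,492)],295,150,7)
L=[(-80,-64.5,0),(-80,64.5,0),(80,51.5,0),(80,-51.5,0)]
q2=uncrop([(27,28),(437,80),(316,562),(30,528)],250,80,2.9)
print(fit([(W,H,q)],[488,318,-43]));print(fit([(W,L,q2)],[488,318,-43]));o=fit([(W,H+L,np.r_[q,q2])],[488,318,-43]);print(o)
plan([o[0],o[1],70],180+o[2],6)
E
```

```text
(np.float64(485.57482144820085), np.float64(318.56932713098297), np.float64(-23.64761683670579), array([[-0.5, -1.6],
       [ 0.9, -0.9],
       [ 0.2,  1.2],
       [-0.4,  2.2]]))
(np.float64(487.3903506463906), np.float64(317.88985424401557), np.float64(-24.465253960008845), array([[-1.6,  0.8],
       [ 1.1,  1.6],
       [ 1.5, -2. ],
       [-0.9, -1.5]]))
(np.float64(486.4665616193443), np.float64(318.28110695248546), np.float64(-24.230237476266783), array([[-0.2, -0.5],
       [ 1.2,  0.4],
       [-0.1,  2.3],
       [-0.7,  3.1],
       [-1.9, -0.2],
       [ 0.9,  0.1],
       [ 2. , -3.1],
       [-0.6, -2.2]]))
pose [495.4 316.3 214.5] [179.6   1.2 162.2] t 11.3 tot rot deg 6.6 dist 144.8
1 [ 0. -0.  0.] [0. 0. 0.]
2 [ 0. -0.  0.] [0. 0. 0.]
3 [ 0. -0.  0.] [0. 0. 0.]
4 [ 0. -0.  0.] [0. 0. 0.]
5 [ 0. -0.  0.] [0. 0. 0.]
6 [ 0. -0.  0.] [0. 0. 0.]
```

```bash
python3 - <<'E'
from h import *
np.set_printoptions(precision=4,suppress=True)
plan([486.5,318.3,65],155.8,5)
E
```

```text
pose [495.4 316.3 214.5] [179.6    1.22 162.23] t 11.3 tot rot deg 6.6 dist 149.8
1 [ 0.0024 -0.0004  0.0299] [0.0016 0.0042 0.0225]
2 [ 0.0023 -0.0004  0.0299] [0.0016 0.0042 0.0225]
3 [ 0.0022 -0.0004  0.0299] [0.0016 0.0042 0.0225]
4 [ 0.002  -0.0004  0.0299] [0.0016 0.0042 0.0225]
5 [ 0.0019 -0.0004  0.0299] [0.0016 0.0042 0.0225]
```

>>> carry_out(increments=[[[0.0025,-0.0005,0.03],[0.0015,0.004,0.0225],0.3],[[0.0025,-0.0005,0.03],[0.0015,0.004,0.0225],0.3],[[0.002,-0.0005,0.03],[0.0015,0.004,0.0225],0.3],[[0.002,-0.0005,0.03],[0.0015,0.004,0.0225],0.3],[[0.002,-0.0005,0.03],[0.0015,0.004,0.0225],0.3],[[0,0,0],[0,0,0],0.3],[[0,0,0],[0,0,0],0.3]])

```text
time: 12.0
tool_pos: [490.8, 313.5, 63.3]
tcp_rot: [179.7, 0.4, 153.7]
ft_force: [0.7, -0.4, 0.5]
finger_gap: 59.7
```

```bash
python3 - <<'E'
from h import *
np.set_printoptions(precision=4,suppress=True)
snap('wrist','w10')
plan([486.5,318.3,17],155.8,4)
E
```

```text
pose [490.5 313.4  63.1] [179.75   0.34 153.68] t 12.05 tot rot deg 2.2 dist 46.6
1 [0.0015 0.0006 0.0115] [ 0.0011  0.0015 -0.0093]
2 [0.0015 0.0006 0.0115] [ 0.0011  0.0015 -0.0093]
3 [0.0015 0.0007 0.0115] [ 0.0011  0.0015 -0.0093]
4 [0.0014 0.0007 0.0115] [ 0.0011  0.0015 -0.0093]
```

View pics/w10.png

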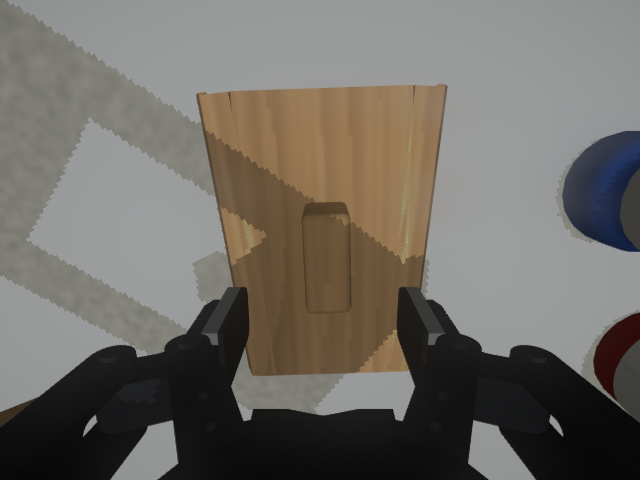

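```bash
python3 - <<'E'
from h import *
np.set_printoptions(precision=1,suppress=True)
W=load('w10')
H=[(-25,-11,42),(-25,11,42),(25,11,42),(25,-11,42)]
q=[(302.5,214),(350,213),(352,311.5),(305.5,312.5)]
L=[(-80,-64.5,0),(-80,64.5,0)]
q2=[(197,94),(447,85)]
print(fit([(W,H,q)],[488,318,-43]));print(fit([(W,H+L,np.r_[q,q2])],[488,318,-43]))
crop('w10',280,190,370,330,4,'w10c')
E
```

```text
(np.float64(485.41997409481974), np.float64(318.7031687741787), np.float64(-24.80578431875088), array([[-1. , -0.9],
       [ 1. , -1.2],
       [-0.4,  1.5],
       [ 0.5,  1.7]]))
(np.float64(485.63602070205405), np.float64(318.5887590177391), np.float64(-24.51061916509157), array([[-1.3, -0.2],
       [ 0.6, -0.8],
       [-0.2,  1.8],
       [ 0.7,  2.2],
       [-1.6, -0.5],
       [ 1. , -0.1]]))
```

View pics/w10c.png

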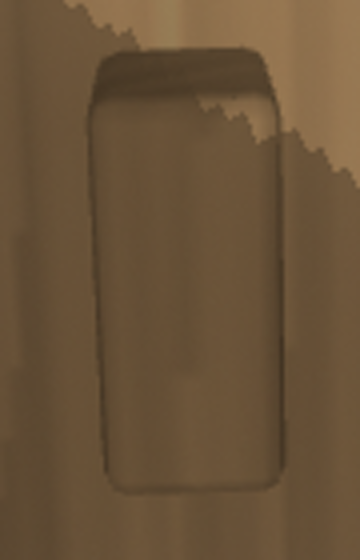

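>>> carry_out(increments=[[[0.003,0.0015,0.011],[0.001,0.0015,-0.012],0.3],[[0.002,0.001,0.011],[0.001,0.0015,-0.01],0.3],[[0.001,0,0.01],[0.001,0.001,-0.008],0.3],[[0,0,0.006],[0,0,0],0.3],[[0,0,0],[0,0,0],0.3]])

```text
time: 12.55
tool_pos: [489.7, 320.3, 27.4]
tcp_rot: [179.6, 0.4, 155.5]
ft_force: [0.6, -0.8, 0.5]
finger_gap: 59.8
```

```bash
python3 - <<'E'
from h import *
np.set_printoptions(precision=4,suppress=True)
plan([486,318.5,17],155.5,2)
E
```

```text
pose [489.7 320.3  27.4] [179.56   0.4  155.48] t 12.55 tot rot deg 0.6 dist 11.2
1 [ 0.0014 -0.0016  0.0052] [ 0.0038  0.0035 -0.0001]
2 [ 0.0013 -0.0016  0.0052] [ 0.0038  0.0035 -0.0001]
```

>>> carry_out(increments=[[[0.0015,-0.002,0.005],[0.004,0.0035,0],0.3],[[0.001,-0.001,0.004],[0.004,0.0035,0],0.3],[[0,0,0],[0,0,0],0.3],[[0,0,0],[0,0,0],0.9],[[0,0,0],[0,0,0],0.9],[[0,0,0],[0,0,0],0.9],[[0,0,0],[0,0,0],0.9],[[0,0,0],[0,0,0],0.9],[[0,0,0],[0,0,0],0.9]], newtons=70)

```text
time: 13.45
tool_pos: [486.4, 318.7, 18.4]
tcp_rot: [-180.0, -0.0, 155.5]
ft_force: [-0.1, -1.3, -1.2]
finger_gap: 20.6
```

>>> carry_out(increments=[[[0,0,-0.02],[0,0,0],0.9],[[0,0,-0.03],[0,0,0],0.9],[[0,0,-0.025],[0,0,0],0.9],[[0,0,0],[0,0,0],0.9]])

```text
time: 13.85
tool_pos: [484.3, 317.6, 92.8]
tcp_rot: [-179.7, -0.2, 155.5]
ft_force: [0.4, 0.5, -2.2]
finger_gap: 20.6
```

```bash
python3 - <<'E'
from h import *
np.set_printoptions(precision=4,suppress=True)
snap('wrist','w11')
plan([482,28.7,95],176.75,12)
E
```

```text
pose [483.3 317.   90.7] [-179.6    -0.29  155.47] t 13.9 tot rot deg 21.3 dist 288.4
1 [-0.0099 -0.0219 -0.0003] [-0.0005 -0.0005 -0.0309]
2 [-0.0092 -0.0222 -0.0003] [-0.0005 -0.0005 -0.0309]
3 [-0.0085 -0.0225 -0.0003] [-0.0005 -0.0005 -0.0309]
4 [-0.0078 -0.0227 -0.0003] [-0.0005 -0.0005 -0.0309]
5 [-0.0071 -0.023  -0.0003] [-0.0005 -0.0005 -0.0309]
6 [-0.0064 -0.0232 -0.0003] [-0.0005 -0.0005 -0.0309]
7 [-0.0057 -0.0234 -0.0003] [-0.0005 -0.0005 -0.0309]
8 [-0.0049 -0.0235 -0.0003] [-0.0005 -0.0005 -0.0309]
9 [-0.0042 -0.0237 -0.0003] [-0.0005 -0.0005 -0.0309]
10 [-0.0035 -0.0238 -0.0003] [-0.0005 -0.0005 -0.0309]
11 [-0.0027 -0.0239 -0.0003] [-0.0005 -0.0005 -0.0309]
12 [-0.002  -0.0239 -0.0004] [-0.0005 -0.0005 -0.0309]
```

View pics/w11.png

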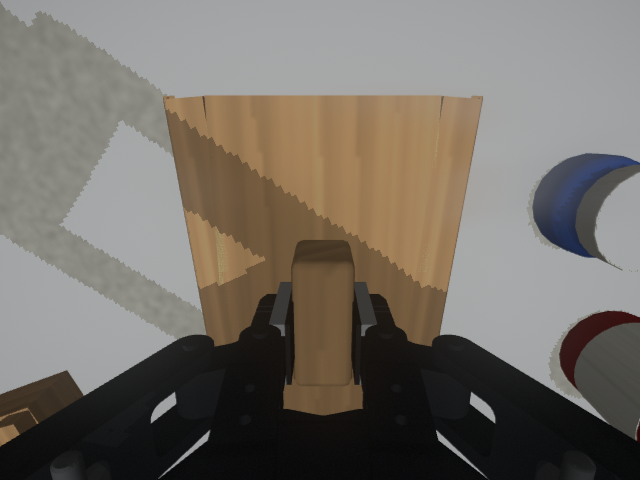

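```bash
python3 - <<'E'
from h import *
np.set_printoptions(precision=1,suppress=True)
W=load('w11'); p,R,q=cur()
for px in [(164,96.5),(483,96.5)]: print(R.inv().apply(ray(W,px,p[2]-18.4)-p))
for px in [(293,258),(353,258),(355,384),(291,384)]: print(R.inv().apply(ray(W,px,p[2]+23.6)-p))
E
```

```text
[ 80.1 -64.1  19.3]
[80.1 66.3 18.3]
[ 25.3  -9.4 -23.4]
[ 25.3  11.1 -23.6]
[-25.1  12.9 -23.8]
[-25.2 -11.3 -23.6]
```

>>> carry_out(increments=[[[-0.01,-0.022,0],[0,0,-0.031],0.9],[[-0.009,-0.022,0],[0,0,-0.031],0.9],[[-0.0085,-0.0225,0],[0,0,-0.031],0.9],[[-0.008,-0.0225,0],[0,0,-0.031],0.9],[[-0.007,-0.023,0],[0,0,-0.031],0.9],[[-0.0065,-0.023,0],[0,0,-0.031],0.9],[[-0.0055,-0.0235,0],[0,0,-0.031],0.9],[[-0.005,-0.0235,0],[0,0,-0.031],0.9],[[-0.004,-0.0235,0],[0,0,-0.031],0.9],[[-0.0035,-0.024,0],[0,0,-0.031],0.9],[[-0.0025,-0.02,0],[0,0,-0.031],0.9],[[0,-0.01,0],[0,0,-0.031],0.9]])

```text
time: 15.1
tool_pos: [470.3, 36.2, 68.6]
tcp_rot: [-179.5, -1.9, 177.8]
ft_force: [-0.1, 0.1, -2.0]
finger_gap: 20.8
```

```bash
python3 - <<'E'
from h import *
np.set_printoptions(precision=4,suppress=True)
plan([482,28.7,80],176.75,4)
E
```

```text
pose [470.3  36.2  68.6] [-179.45   -1.85  177.84] t 15.1 tot rot deg 2.2 dist 17.9
1 [-0.0029 -0.0018 -0.0029] [-0.0025 -0.0081  0.0048]
2 [-0.0029 -0.0018 -0.0029] [-0.0025 -0.0081  0.0048]
3 [-0.003  -0.0017 -0.0029] [-0.0025 -0.0081  0.0048]
4 [-0.003  -0.0017 -0.0029] [-0.0025 -0.0081  0.0048]
```

>>> carry_out(increments=[[[0,0,-0.006],[-0.0025,-0.012,0.005],0.9],[[0,-0.002,-0.005],[-0.0025,-0.01,0.005],0.9],[[-0.004,-0.003,0],[-0.0025,-0.008,0.005],0.9],[[-0.004,-0.001,0],[0,0,0.003],0.9],[[0,0,0],[0,0,0],0.9]])

```text
time: 15.6
tool_pos: [475.8, 29.7, 75.9]
tcp_rot: [-179.9, -0.3, 176.6]
ft_force: [-0.7, -0.4, -2.2]
finger_gap: 20.7
```

```bash
python3 - <<'E'
from h import *
np.set_printoptions(precision=4,suppress=True)
plan([485,28.6,70],176.75,3)
snap('scene','s2');snap('wrist','w12');crop('s2',270,240,430,360,5,'s2c')
E
```

```text
pose [475.8  29.7  75.9] [-179.92   -0.34  176.56] t 15.6 tot rot deg 0.4 dist 11.0
1 [-0.0031 -0.0002  0.002 ] [-0.0005 -0.002  -0.0011]
2 [-0.0031 -0.0002  0.002 ] [-0.0005 -0.002  -0.0011]
3 [-0.0031 -0.0002  0.002 ] [-0.0005 -0.002  -0.0011]
```

View pics/s2c.png

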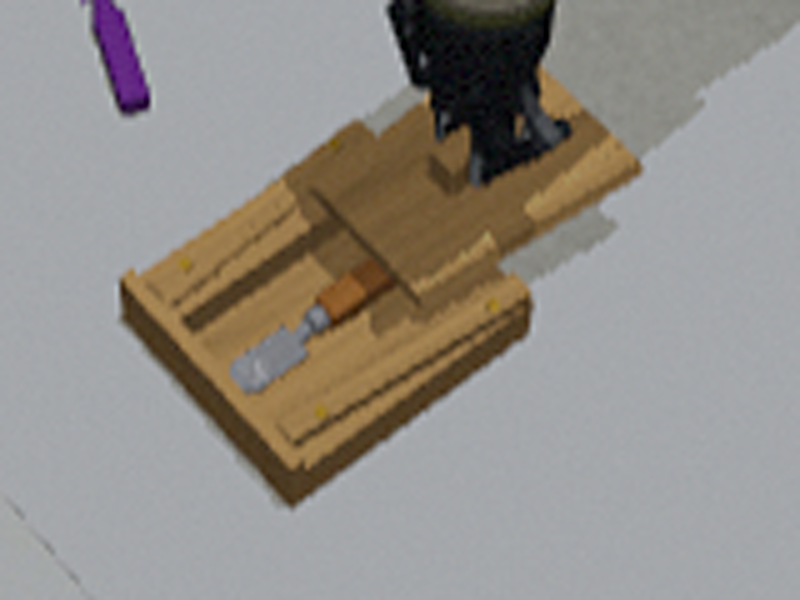

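View pics/w12.png

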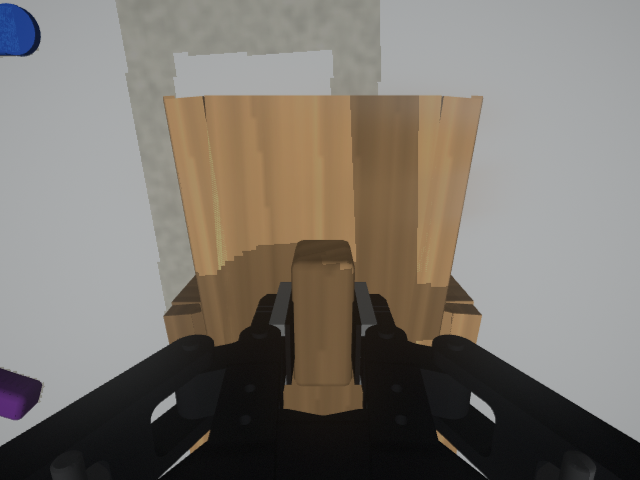

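>>> carry_out(increments=[[[-0.004,-0.0005,0.004],[-0.001,-0.004,-0.002],0.9],[[-0.001,0,0.006],[0,-0.002,-0.001],0.9],[[0,0,0.004],[0,0,0],0.9],[[0,0,0],[0,0,0],0.9]])

```text
time: 16.1
tool_pos: [480.4, 29.6, 59.9]
tcp_rot: [-180.0, -0.1, 176.8]
ft_force: [0.3, 0.5, -2.0]
finger_gap: 20.9
```

```bash
python3 - <<'E'
from h import *
np.set_printoptions(precision=4,suppress=True)
plan([481,29,57],176.75,3)
E
```

```text
pose [480.4  29.6  59.9] [-179.98   -0.06  176.82] t 16.1 tot rot deg 0.1 dist 3.0
1 [-0.0002 -0.0002  0.001 ] [-0.0001 -0.0003  0.0004]
2 [-0.0002 -0.0002  0.001 ] [-0.0001 -0.0003  0.0004]
3 [-0.0002 -0.0002  0.001 ] [-0.0001 -0.0003  0.0004]
```

>>> carry_out(increments=[[[0,-0.0005,0.002],[0,0,0],0.9],[[0,0,0.0015],[0,0,0],0.9],[[0,0,0],[0,0,0],0.9]])

```text
time: 16.4
tool_pos: [480.3, 29.1, 56.4]
tcp_rot: [-180.0, -0.1, 176.8]
ft_force: [0.4, -0.4, -2.0]
finger_gap: 20.4
```

>>> carry_out(increments=[[[0,0,0.001],[0,0,0],0.9],[[0,0,0],[0,0,0],0.9]])

```text
time: 16.6
tool_pos: [480.6, 29.0, 56.6]
tcp_rot: [-180.0, -0.1, 176.8]
ft_force: [-0.5, -0.0, -2.6]
finger_gap: 21.0
```

>>> carry_out(increments=[[[0,0,0.001],[0,0,0],0.9],[[0,0,0],[0,0,0],0.9],[[0,0,0.001],[0,0,0],0.9],[[0,0,0],[0,0,0],0.9]])

```text
time: 17.0
tool_pos: [481.3, 29.0, 56.4]
tcp_rot: [-180.0, 0.0, 176.8]
ft_force: [0.0, 0.1, -2.1]
finger_gap: 20.7
```

>>> carry_out(increments=[[[0,0,0.002],[0,0,0],0.9],[[0,0,0.002],[0,0,0],0.9]])

```text
time: 17.2
tool_pos: [481.9, 29.0, 56.2]
tcp_rot: [-180.0, 0.0, 176.8]
ft_force: [-13.3, 0.1, 25.0]
finger_gap: 20.9
```

>>> carry_out(increments=[[[0,0,0],[0,0,0],0.9],[[-0.006,0,0],[0,0,0],0.9],[[-0.006,0,0],[0,0,0],0.9],[[-0.006,0,0],[0,0,0],0.9],[[-0.006,0,0],[0,0,0],0.9],[[-0.006,0,0],[0,0,0],0.9]])

```text
time: 17.8
tool_pos: [514.1, 27.3, 56.3]
tcp_rot: [-180.0, 0.0, 176.8]
ft_force: [-3.3, -0.1, 4.1]
finger_gap: 20.5
```

```bash
cat >> h.py <<'E'
def rel():
    p,R,q=cur(); a=np.radians(-3.25); d=p-[573.65,23.5,0]
    print('box-frame',(d[0]*np.cos(a)+d[1]*np.sin(a)).round(1),(-d[0]*np.sin(a)+d[1]*np.cos(a)).round(1),p[2].round(1),q['tcp_rot'].round(2),q['ft_force'].round(1),q['wrist_torque'].round(2),q['time'])
E
python3 -c "
from h import *
rel()"
```

```text
box-frame -59.7 0.4 56.3 [-1.7997e+02  1.0000e-02  1.7685e+02] [-3.3 -0.1  4.1] [ 0.03  0.5  -0.01] 17.8
```

Sliding cleanly. I'll continue.

>>> carry_out(increments=[[[-0.006,0,0.0002],[0,0,0.001],0.9],[[-0.006,0,0.0002],[0,0,0],0.9],[[-0.006,0,0.0002],[0,0,0],0.9],[[-0.006,0,0.0002],[0,0,0],0.9],[[-0.006,0,0.0002],[0,0,0],0.9],[[-0.006,0,0.0002],[0,0,0],0.9]])

```text
time: 18.4
tool_pos: [554.3, 25.0, 56.3]
tcp_rot: [-180.0, 0.0, 176.8]
ft_force: [-3.8, 0.1, 5.5]
finger_gap: 20.9
```

```bash
python3 -c "
from h import *
rel(); snap('scene','s3'); crop('s3',270,240,430,360,5,'s3c')"
```

```text
box-frame -19.4 0.4 56.3 [-1.7997e+02  1.0000e-02  1.7678e+02] [-3.8  0.1  5.5] [-0.    0.74  0.01] 18.4
```

View pics/s3c.png

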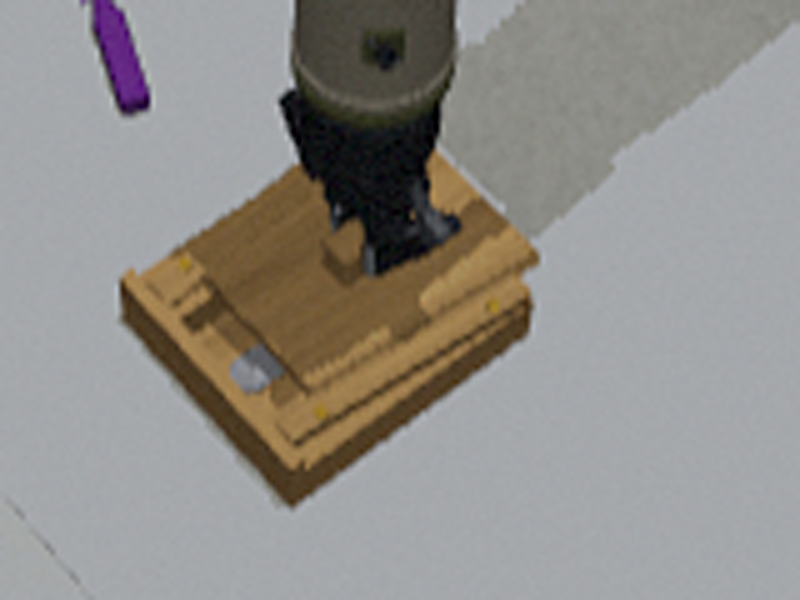

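>>> carry_out(increments=[[[-0.005,0,0.0003],[0,0,0],0.9],[[-0.004,0,0.0003],[0,0,0],0.9],[[-0.003,0,0.0003],[0,0,0],0.9],[[-0.003,0,0.0003],[0,0,0],0.9]])

```text
time: 18.85
tool_pos: [571.7, 24.0, 56.4]
tcp_rot: [-180.0, 0.0, 176.8]
ft_force: [-5.2, -0.1, 6.6]
finger_gap: 20.4
```

```bash
python3 -c "
from h import *
rel()"
```

```text
box-frame -1.9 0.4 56.4 [-1.7997e+02  4.0000e-02  1.7677e+02] [-5.2 -0.1  6.6] [ 0.05  0.79 -0.03] 18.85
```

>>> carry_out(increments=[[[-0.002,0,0.0003],[0,0,0],0.9],[[-0.002,0,0.0003],[0,0,0],0.9]])

```text
time: 19.05
tool_pos: [574.1, 23.9, 56.3]
tcp_rot: [-180.0, -0.3, 176.8]
ft_force: [-26.9, 0.9, 26.2]
finger_gap: 20.8
```

```bash
python3 -c "
from h import *
rel()"
```

```text
box-frame 0.5 0.5 56.3 [-179.96   -0.28  176.79] [-26.9   0.9  26.2] [0.02 4.02 0.01] 19.05
```

>>> carry_out(increments=[[[-0.0025,0,0],[0,0,0],0.9],[[-0.0025,0,0],[0,0,0],0.9]])

```text
time: 19.25
tool_pos: [574.0, 24.0, 56.3]
tcp_rot: [-179.9, -1.0, 176.8]
ft_force: [-20.0, -0.1, 19.3]
finger_gap: 20.9
```

```bash
python3 -c "
from h import *
rel()"
```

```text
box-frame 0.3 0.5 56.3 [-179.93   -1.02  176.81] [-20.   -0.1  19.3] [0.08 2.73 0.05] 19.25
```

Firmly wedged: 20 to 27 N of push and no further travel. Next I relax, release, back off straight up and look.

>>> carry_out(increments=[[[0,0,0],[0,0,0],0.9],[[0,0,0],[0,0,0],0.9],[[0,0,0],[0,0,0],0.5],[[0,0,0],[0,0,0],0.4],[[0,0,0],[0,0,0],0.4],[[0,0,0],[0,0,0],0.4],[[0,0,-0.015],[0,0,0],0.4],[[0,0,-0.03],[0,0,0],0.4],[[0,0,-0.045],[0,0,0],0.4],[[0,0,-0.045],[0,0,0],0.4]])

```text
time: 20.25
tool_pos: [571.9, 24.1, 188.1]
tcp_rot: [-179.9, -1.9, 176.8]
ft_force: [1.1, 0.1, 0.4]
finger_gap: 51.2
```

>>> carry_out(increments=[[[-0.01,0,-0.03],[0,0.0,0],0.4],[[-0.02,0,-0.03],[0,0,0],0.4],[[-0.02,0,0],[0,0,0],0.4],[[0,0,0],[0,0,0],0.4],[[0,0,0],[0,0,0],0.4]])

```text
time: 20.75
tool_pos: [629.1, 21.1, 266.9]
tcp_rot: [-179.9, -0.7, 176.8]
ft_force: [-0.1, 0.4, 0.2]
finger_gap: 51.5
```

```bash
python3 -c "
from h import *
rel(); snap('wrist','w13');snap('scene','s4'); crop('s4',270,240,430,360,5,'s4c')"
```

```text
box-frame 55.5 0.8 266.9 [-179.94   -0.66  176.8 ] [-0.1  0.4  0.2] [ 0.01 -0.01  0.01] 20.75
```

View pics/w13.png

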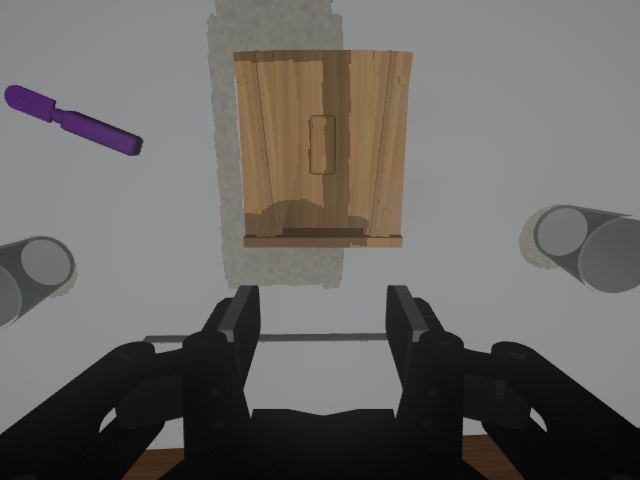

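View pics/s4c.png

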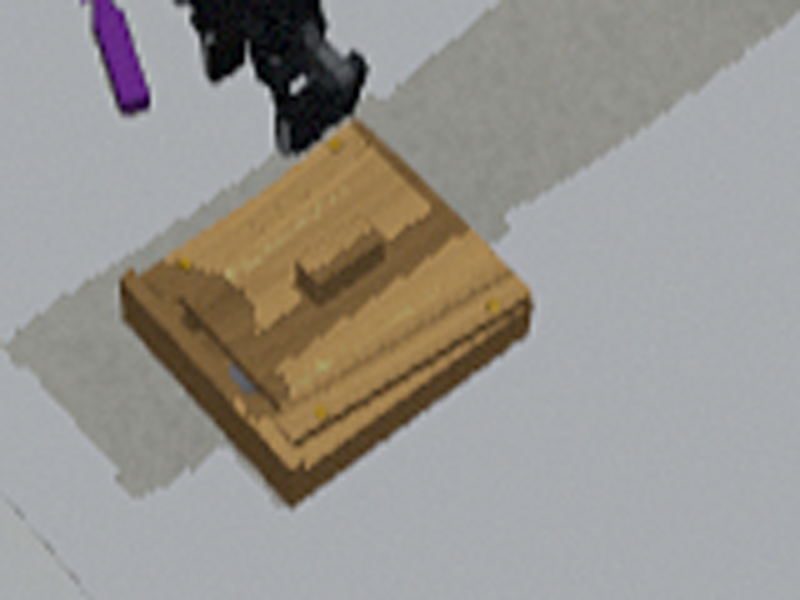

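```bash
python3 -c "
from h import *
crop('w13',225,40,425,255,2.75,'w13c')"
```

```text
(no output)
```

View pics/w13c.png

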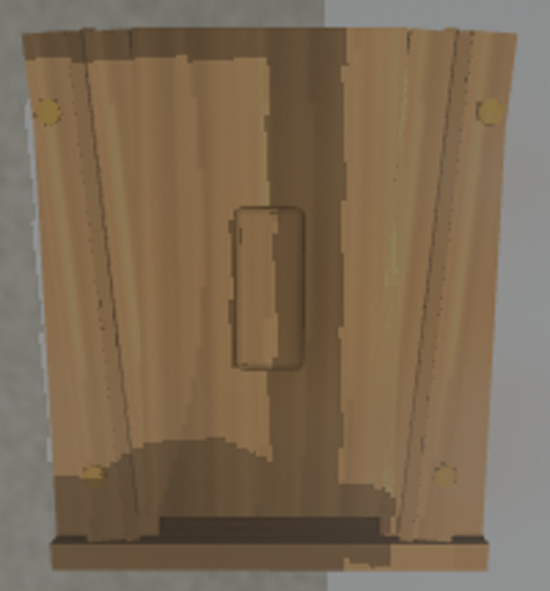

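```bash
python3 -c "
from h import *
np.set_printoptions(precision=2,suppress=True)
W=load('w13'); a=np.radians(-3.25)
def b(px,z):
    P=ray(W,uncrop([px],225,40,2.75)[0],z)-[573.65,23.5,0]; return np.array([P[0]*np.cos(a)+P[1]*np.sin(a),-P[0]*np.sin(a)+P[1]*np.cos(a)])
for n,px,z in [('narrow',(270,517),50),('wall in',(270,543),50),('wide mid',(270,28),50),('wide railL',(40,32),50),('wide railR',(500,32),50),('wallcorner',(52,570),50),('wc',(488,570),50),('h',(236,208),80),('h',(304,208),80),('h',(303,370),80),('h',(234,369),80)]: print(n,b(px,z))
"
```

```text
narrow [80.33  0.58]
wall in [90.01  0.59]
wide mid [-79.85   0.43]
wide railL [-78.63 -72.61]
wide railR [-78.74  73.47]
wallcorner [100.27 -78.62]
wc [100.15  79.81]
h [-24.27  -9.86]
h [-24.28  10.79]
h [24.61 10.95]
h [ 24.32 -10.87]
```

```bash
python3 -c "
from h import *
print(r.hand_in())"
```

```text
the job is handed in; nothing more can be done
None
```

I put the wooden-handled palette knife flat in the well of the box. Then I set the lid into the way narrow end first, slid it along the rim and wedged it. The job was handed in at about 21 s of the 72 s allowed; no verdict is reported.

- **Wedging:** the push reached 20–27 N, a little over the 10–20 N you gave, and the lid did not move any further.
- **Lid position:** in the last wrist picture the handle centre lies about 0.1 mm along x and 0.3 mm sideways from home. About 9.7 mm stays free at the narrow end against the 10 mm you gave, and the wide end is flush with the mouth.
- **Lid height:** the TCP height stayed at 56.3–56.4 mm while sliding, which is where the lid rests on the rim.
- **Knife:** it lay fully in the well when I released it, and its blade still showed through the gap at the end wall in the last scene picture.
- **Robot:** it ended clear of everything, about 270 mm above the table. I touched nothing besides the knife, the lid and the box, though I took no separate measurement of the bystanders at the end.

Two readings disagreed slightly. The mouth ends of the rails measured about 1.3 mm off their nominal x, probably a picture-reading error, since the wall and both ends of the lid agree. On the way to the box the tool dropped to 68.6 mm, with the lid's underside level with the rail tops. It showed no contact force, and I raised it before continuing.

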